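Load the cutlery steriliser, set its timer and start it

TASK

Slide every cutlery cassette on the counter, nose first with its handle outside, into a bay of its own in the steriliser until it is fully home, and push the cassette that was left half out of its bay fully home in that same bay. Then set the timer slider to its five-bar (left) end if all five bays are now filled, or to its one-bar (right) end if a bay stays empty, and last press the start button fully down and let it go. Leave the other things on the counter where they are.

Things in the scene. Friction and masses are not known exactly. Their poses are not given: they have to be found in the camera images.
- steriliser: low white fixed case, 328 wide (y), 131 deep (x), 44 mm high, with five roofed bays open at the front, no floor (cassettes slide on the counter). Origin: middle of the front edge on the counter; x into the bays, y left. Bays: 56 wide, 36 high, 115 mm deep to a solid back stop; walls 8 mm, front edges rounded. Fully home: cassette body flush with the front, handle outside, origin 57.5 mm in.
- bay_1 (a point): middle of the mouth of bay 1 (1 is leftmost, +y; 5 rightmost) on the counter; axes as the steriliser's, x into the bay
- bay_2 (a point): middle of the mouth of bay 2 (1 is leftmost, +y; 5 rightmost) on the counter; axes as the steriliser's, x into the bay
- bay_3 (a point): middle of the mouth of bay 3 (1 is leftmost, +y; 5 rightmost) on the counter; axes as the steriliser's, x into the bay
- bay_4 (a point): middle of the mouth of bay 4 (1 is leftmost, +y; 5 rightmost) on the counter; axes as the steriliser's, x into the bay
- bay_5 (a point): middle of the mouth of bay 5 (1 is leftmost, +y; 5 rightmost) on the counter; axes as the steriliser's, x into the bay
- cassette_a: loose (None if absent in this run), flat on the counter left of the steriliser at the start: white plastic cutlery cassette, grey lid panel: body 115 x 52 x 30 mm (x, y, z), nose corners rounded 10 mm; grey handle block behind it 34 long, 26 wide, 30 mm high, its centre 74.5 mm behind the origin; 0.11 to 0.23 kg. Origin: centre of the underside of the 115 mm body; x from handle to nose. 
- cassette_b: loose (None if absent in this run), flat on the counter left of the steriliser at the start: white plastic cutlery cassette, grey lid panel: body 115 x 52 x 30 mm (x, y, z), nose corners rounded 10 mm; grey handle block behind it 34 long, 26 wide, 30 mm high, its centre 74.5 mm behind the origin; 0.11 to 0.23 kg. Origin: centre of the underside of the 115 mm body; x from handle to nose. 
- cassette_c: loose (None if absent in this run), flat on the counter left of the steriliser at the start: white plastic cutlery cassette, grey lid panel: body 115 x 52 x 30 mm (x, y, z), nose corners rounded 10 mm; grey handle block behind it 34 long, 26 wide, 30 mm high, its centre 74.5 mm behind the origin; 0.11 to 0.23 kg. Origin: centre of the underside of the 115 mm body; x from handle to nose. 
- cassette_d: loose (None if absent in this run), flat on the counter left of the steriliser at the start: white plastic cutlery cassette, grey lid panel: body 115 x 52 x 30 mm (x, y, z), nose corners rounded 10 mm; grey handle block behind it 34 long, 26 wide, 30 mm high, its centre 74.5 mm behind the origin; 0.11 to 0.23 kg. Origin: centre of the underside of the 115 mm body; x from handle to nose. 
- inside_1: None unless a cassette was left in bay 1 (exactly one bay has one): the same kind of cassette, standing in that bay and pulled 20 to 41 mm short of home. Same origin and axes as the loose ones.
- inside_2: None unless a cassette was left in bay 2 (exactly one bay has one): the same kind of cassette, standing in that bay and pulled 20 to 41 mm short of home. Same origin and axes as the loose ones.
- inside_3: None unless a cassette was left in bay 3 (exactly one bay has one): the same kind of cassette, standing in that bay and pulled 20 to 41 mm short of home. Same origin and axes as the loose ones.
- inside_4: None unless a cassette was left in bay 4 (exactly one bay has one): the same kind of cassette, standing in that bay and pulled 20 to 41 mm short of home. Same origin and axes as the loose ones.
- inside_5: None unless a cassette was left in bay 5 (exactly one bay has one): the same kind of cassette, standing in that bay and pulled 20 to 41 mm short of home. Same origin and axes as the loose ones.
- timer (a joint): timer slider on the roof: 0 at the right (-y) end, marked with one bar = part load; 0.08 (m) at the left (+y) end, marked with five bars = full load. Stiff by friction (about 1.5 N), stays where it is put.
- timer_top (a point): centre of the top of the timer slider's black grip: 26 (x) x 18 (y, its sliding direction) x 24 mm tall, its top 72 mm above the counter, its underside at 48 mm
- start (a joint): start button, 0 up to 0.006 (m) fully pressed down; spring-loaded, about 5 N fully down
- start_top (a point): centre of the top of the round start button (26 mm across, in a 42 mm wide metal collar), near the left end of the roof; about 66 mm above the counter
- shaker: bystander: small steel shaker among the cassettes, 34 mm across, 50 mm tall
- jar_lid: bystander: steel jar lid lying flat, 66 mm across, 16 mm tall
- spice: bystander: amber spice jar, 50 mm across, 80 mm tall
- sponge: bystander: sponge block 90 x 60 x 30 mm

How it is judged:
On the way, in this order (a step that is already met when the one before it is completed fails the run):
1. every cassette present is fully home in a bay and the timer slider is at the end that fits the load (((x of cassette_a in the frame of bay_1 between 0.0515 and 0.0635 m and y of cassette_a in the frame of bay_1 between -0.007 and 0.007 m and z of cassette_a in the frame of bay_1 below 0.008 m and x of bay_1 in the frame of cassette_a below -0.04 m) or (x of cassette_a in the frame of bay_2 between 0.0515 and 0.0635 m and y of cassette_a in the frame of bay_2 between -0.007 and 0.007 m and z of cassette_a in the frame of bay_2 below 0.008 m and x of bay_2 in the frame of cassette_a below -0.04 m) or (x of cassette_a in the frame of bay_3 between 0.0515 and 0.0635 m and y of cassette_a in the frame of bay_3 between -0.007 and 0.007 m and z of cassette_a in the frame of bay_3 below 0.008 m and x of bay_3 in the frame of cassette_a below -0.04 m) or (x of cassette_a in the frame of bay_4 between 0.0515 and 0.0635 m and y of cassette_a in the frame of bay_4 between -0.007 and 0.007 m and z of cassette_a in the frame of bay_4 below 0.008 m and x of bay_4 in the frame of cassette_a below -0.04 m) or (x of cassette_a in the frame of bay_5 between 0.0515 and 0.0635 m and y of cassette_a in the frame of bay_5 between -0.007 and 0.007 m and z of cassette_a in the frame of bay_5 below 0.008 m and x of bay_5 in the frame of cassette_a below -0.04 m)) and ((x of cassette_b in the frame of bay_1 between 0.0515 and 0.0635 m and y of cassette_b in the frame of bay_1 between -0.007 and 0.007 m and z of cassette_b in the frame of bay_1 below 0.008 m and x of bay_1 in the frame of cassette_b below -0.04 m) or (x of cassette_b in the frame of bay_2 between 0.0515 and 0.0635 m and y of cassette_b in the frame of bay_2 between -0.007 and 0.007 m and z of cassette_b in the frame of bay_2 below 0.008 m and x of bay_2 in the frame of cassette_b below -0.04 m) or (x of cassette_b in the frame of bay_3 between 0.0515 and 0.0635 m and y of cassette_b in the frame of bay_3 between -0.007 and 0.007 m and z of cassette_b in the frame of bay_3 below 0.008 m and x of bay_3 in the frame of cassette_b below -0.04 m) or (x of cassette_b in the frame of bay_4 between 0.0515 and 0.0635 m and y of cassette_b in the frame of bay_4 between -0.007 and 0.007 m and z of cassette_b in the frame of bay_4 below 0.008 m and x of bay_4 in the frame of cassette_b below -0.04 m) or (x of cassette_b in the frame of bay_5 between 0.0515 and 0.0635 m and y of cassette_b in the frame of bay_5 between -0.007 and 0.007 m and z of cassette_b in the frame of bay_5 below 0.008 m and x of bay_5 in the frame of cassette_b below -0.04 m)) and ((x of cassette_c in the frame of bay_1 between 0.0515 and 0.0635 m and y of cassette_c in the frame of bay_1 between -0.007 and 0.007 m and z of cassette_c in the frame of bay_1 below 0.008 m and x of bay_1 in the frame of cassette_c below -0.04 m) or (x of cassette_c in the frame of bay_2 between 0.0515 and 0.0635 m and y of cassette_c in the frame of bay_2 between -0.007 and 0.007 m and z of cassette_c in the frame of bay_2 below 0.008 m and x of bay_2 in the frame of cassette_c below -0.04 m) or (x of cassette_c in the frame of bay_3 between 0.0515 and 0.0635 m and y of cassette_c in the frame of bay_3 between -0.007 and 0.007 m and z of cassette_c in the frame of bay_3 below 0.008 m and x of bay_3 in the frame of cassette_c below -0.04 m) or (x of cassette_c in the frame of bay_4 between 0.0515 and 0.0635 m and y of cassette_c in the frame of bay_4 between -0.007 and 0.007 m and z of cassette_c in the frame of bay_4 below 0.008 m and x of bay_4 in the frame of cassette_c below -0.04 m) or (x of cassette_c in the frame of bay_5 between 0.0515 and 0.0635 m and y of cassette_c in the frame of bay_5 between -0.007 and 0.007 m and z of cassette_c in the frame of bay_5 below 0.008 m and x of bay_5 in the frame of cassette_c below -0.04 m)) and ((x of cassette_d in the frame of bay_1 between 0.0515 and 0.0635 m and y of cassette_d in the frame of bay_1 between -0.007 and 0.007 m and z of cassette_d in the frame of bay_1 below 0.008 m and x of bay_1 in the frame of cassette_d below -0.04 m) or (x of cassette_d in the frame of bay_2 between 0.0515 and 0.0635 m and y of cassette_d in the frame of bay_2 between -0.007 and 0.007 m and z of cassette_d in the frame of bay_2 below 0.008 m and x of bay_2 in the frame of cassette_d below -0.04 m) or (x of cassette_d in the frame of bay_3 between 0.0515 and 0.0635 m and y of cassette_d in the frame of bay_3 between -0.007 and 0.007 m and z of cassette_d in the frame of bay_3 below 0.008 m and x of bay_3 in the frame of cassette_d below -0.04 m) or (x of cassette_d in the frame of bay_4 between 0.0515 and 0.0635 m and y of cassette_d in the frame of bay_4 between -0.007 and 0.007 m and z of cassette_d in the frame of bay_4 below 0.008 m and x of bay_4 in the frame of cassette_d below -0.04 m) or (x of cassette_d in the frame of bay_5 between 0.0515 and 0.0635 m and y of cassette_d in the frame of bay_5 between -0.007 and 0.007 m and z of cassette_d in the frame of bay_5 below 0.008 m and x of bay_5 in the frame of cassette_d below -0.04 m)) and x of inside_1 in the frame of bay_1 between 0.0515 and 0.0635 m and y of inside_1 in the frame of bay_1 between -0.007 and 0.007 m and z of inside_1 in the frame of bay_1 below 0.008 m and x of bay_1 in the frame of inside_1 below -0.04 m and x of inside_2 in the frame of bay_2 between 0.0515 and 0.0635 m and y of inside_2 in the frame of bay_2 between -0.007 and 0.007 m and z of inside_2 in the frame of bay_2 below 0.008 m and x of bay_2 in the frame of inside_2 below -0.04 m and x of inside_3 in the frame of bay_3 between 0.0515 and 0.0635 m and y of inside_3 in the frame of bay_3 between -0.007 and 0.007 m and z of inside_3 in the frame of bay_3 below 0.008 m and x of bay_3 in the frame of inside_3 below -0.04 m and x of inside_4 in the frame of bay_4 between 0.0515 and 0.0635 m and y of inside_4 in the frame of bay_4 between -0.007 and 0.007 m and z of inside_4 in the frame of bay_4 below 0.008 m and x of bay_4 in the frame of inside_4 below -0.04 m and x of inside_5 in the frame of bay_5 between 0.0515 and 0.0635 m and y of inside_5 in the frame of bay_5 between -0.007 and 0.007 m and z of inside_5 in the frame of bay_5 below 0.008 m and x of bay_5 in the frame of inside_5 below -0.04 m and ((horizontal distance between any of cassette_a, cassette_b, cassette_c, cassette_d, inside_1 and bay_1 below 0.07 m and horizontal distance between any of cassette_a, cassette_b, cassette_c, cassette_d, inside_2 and bay_2 below 0.07 m and horizontal distance between any of cassette_a, cassette_b, cassette_c, cassette_d, inside_3 and bay_3 below 0.07 m and horizontal distance between any of cassette_a, cassette_b, cassette_c, cassette_d, inside_4 and bay_4 below 0.07 m and horizontal distance between any of cassette_a, cassette_b, cassette_c, cassette_d, inside_5 and bay_5 below 0.07 m and value of joint timer above 0.074 m) or (horizontal distance between each of cassette_a, cassette_b, cassette_c, cassette_d, inside_1 and bay_1 above 0.07 m and value of joint timer below 0.006 m) or (horizontal distance between each of cassette_a, cassette_b, cassette_c, cassette_d, inside_2 and bay_2 above 0.07 m and value of joint timer below 0.006 m) or (horizontal distance between each of cassette_a, cassette_b, cassette_c, cassette_d, inside_3 and bay_3 above 0.07 m and value of joint timer below 0.006 m) or (horizontal distance between each of cassette_a, cassette_b, cassette_c, cassette_d, inside_4 and bay_4 above 0.07 m and value of joint timer below 0.006 m) or (horizontal distance between each of cassette_a, cassette_b, cassette_c, cassette_d, inside_5 and bay_5 above 0.07 m and value of joint timer below 0.006 m))), for 0.2 s.
2. the start button is pressed down (5 mm or more) (value of joint start above 0.005 m), for 0.05 s.
At the end, for the whole second after the job is handed in: Every cassette is at rest in a bay of its own (the half-out one in its own), nose first, handle outside, within 6 mm of home; timer within 6 mm of its left end if all five bays are filled, else of its right end; the start button was pressed (5 mm) after that and is up again (all of step 1 and value of joint start below 0.002 m and linear speed of each of cassette_a, cassette_b, cassette_c, cassette_d, inside_1, inside_2, inside_3, inside_4, inside_5 below 0.02 m/s); the robot touches nothing.
It fails at once if the shaker is moved more than 80 mm (distance of shaker from where it was at the start of the episode above 0.08 m).
It fails at once if the jar_lid is moved more than 60 mm (distance of jar_lid from where it was at the start of the episode above 0.06 m).
It fails at once if the spice is moved more than 40 mm (distance of spice from where it was at the start of the episode above 0.04 m).
It fails at once if the sponge is moved more than 40 mm (distance of sponge from where it was at the start of the episode above 0.04 m).
Of cassette_a, cassette_b, cassette_c, cassette_d only 3 to 4 are there at a start; the rules pass over those that are not, and their reading is None.
Of inside_1, inside_2, inside_3, inside_4, inside_5 only 1 to 1 are there at a start; the rules pass over those that are not, and their reading is None.
At some moment in a run one of cassette_a, cassette_b, cassette_c, cassette_d may be knocked a few centimetres aside while the robot is not near it.
Once in a run the grip may slacken for a moment while it holds something.
It also fails if it takes over 210 s, if anything falls off the work surface, if the arm or the gripper's body presses on something with over 40 N, if the wrist force passes 120 N, or if a joint passes its speed limit or range.

ROBOT

A 7-joint arm with a two-finger parallel gripper is mounted at the origin on the work surface. World frame = base frame: x ahead of the robot, y to its left, z up, the work surface at z = 0. Lengths are in m, angles in rad, forces in N, time in s.
With the tool pointing down it reaches from about 0.425 to 0.825 m from the base axis. Payload 3.6 kg.
Tool frame: the origin (TCP) lies at the very end of the fingers, on their centre line; the grasp point (between the pads) lies 19 mm behind it; z points along the fingers, x is the direction in which the jaws open and shut, and the axes are right-handed (so a half turn about z gives the same grasp; the last joint's range is limited). The gripper opens to 93 mm and grips with 3 to 60 N. Pads are 15 mm wide; open, the fingers measure 128 mm over their backs; the gripper's body (75 mm by 188 mm) begins 65 mm behind the grasp point.
Start: joints at [-1.21, 0.615, -0.013, 1.423, 0.008, 1.103, -0.04], TCP at [0.245, 0.602, 0.219] pointing down, gripper open.
Joint ranges: [-3.12, 3.12], [-0.3, 2.06], [-1.34, 1.32], [0.26, 2.42], [-1.36, 4.5], [0.01, 1.98], [-2.84, 2.84]. Speed limits (rad/s): [2.79, 2.79, 3.14, 3.14, 3.14, 3.14, 3.14].

INTERFACE

Orientations are given as a rotation vector (axis times angle).
In Python, from station import observe, read_camera, camera_params, sign_off gives the robot as it stands. The module is installed in compiled form; this text tells all that it offers.
- The arm moves only by the shell command python3 -m inch 'ROWS' [FORCE]. ROWS is JSON, a list that holds one entry, the list of rows, each a list of 5 numbers: the shift along the world's x, y, z in cm, then the turn about the world's z in degrees, then the opening, from 0 (shut) to 1 (fully open). In form: [[[tx, ty, tz, twist, gripper], ...]]. A call has 1 to 12 rows; each row is the pose to reach, as a shift and turn from the pose commanded when the call began; what a row does not reach only later rows make up. A row lasts 1/12 s, in which the tool goes at most 41.7 mm and 7.16 degrees, less where a joint would pass 70% of its speed; a pose out of reach is approached as far as the arm can. A call with a gripper value outside its range is refused whole. The fingers move at their own pace and stop on an object; FORCE is the grip in N (left out, the last holds). Time passes only in rows, so rows that repeat a pose let the fingers close. It gives the time, the measured TCP pose, the force and the opening at its end, in the units of the state.
- observe(): the state, without advancing time (a new reading comes with each control period).
- read_camera(name): name is "scene" or "top" or "wrist"; returns the picture (400x640x3 uint8, blue, green, red); there is no depth.
- camera_params(name): a dict with "vertical_fov" (degrees; the focal length in pixels is half the picture's height over the tangent of half this angle, whatever the lens; pixels are square), "cx", "cy" (the principal point, pixels), "eye" and "attitude" of the camera in the world; the wrist camera has in their place "tool_from_camera" (4x4, takes a point from camera to tool coordinates, whose origin is the TCP and whose axes are the tool frame's). Camera axes: x right, y down, z forward; pixel columns grow to the right and rows downward; lengths in m; the calibration is good to about 2 mm. A picture is of the moment at which its call begins: read the wrist's pose just before it. camera_params takes no time and is no camera call.
- sign_off(): hands the job in, once; it reports no verdict.
The state is a dict: "t": time; "joints": joint angles; "joint_velocities": joint speeds; "joint_efforts": joint torques, N m; "tcp_pos": TCP position; "eef_rot": TCP orientation; "force": force on the tool from outside, world axes, zero at the start; "ft_torque": the same for the moment, N m; "gripper_width": finger opening in m.
Only numpy, scipy, OpenCV 4.12 (cv2) and the standard library are available. Lean on these libraries where they do the work, as an engineer would, in place of code of your own. Each camera call takes 0.05 s, during which the arm holds its last target.

## Working session

There is one attempt and no reset: what is moved stays moved. The work goes in short steps, Python scripts to look and compute and a shell command to move; the robot and the scene stay as the last step left them, time stands still between calls to the robot, and variables do not carry over. Pictures are saved under pics/ and viewed, and the job is handed in when it is done.

```bash
mkdir -p pics
cat > h.py <<'E'
import numpy as np, cv2
from station import observe, read_camera, camera_params
def save(n,f):
    im=read_camera(n); cv2.imwrite('pics/'+f+'.png',im); return im
E
python3 - <<'E'
from h import *
print(observe())
for n in ("scene","top","wrist"):
    print(n,camera_params(n)); 
save("top","top0");save("scene","scene0");save("wrist","wrist0")
E
```

```text
{'t': 0.0, 'joints': array([-1.21051402,  0.61592252, -0.01261772,  1.42485189,  0.00811239,
        1.10340492, -0.04040859]), 'joint_velocities': array([ 0.00240958,  0.00096738,  0.00097216,  0.00180311, -0.00084368,
        0.00164816,  0.00012472]), 'joint_efforts': array([-5.10817142e-05, -4.58935082e+01,  2.09181458e-01, -1.65740114e+01,
       -6.10690797e-02,  2.06333800e-02,  2.36396654e-04]), 'tcp_pos': array([0.24488804, 0.60126709, 0.21749461]), 'eef_rot': array([ 2.60570003,  1.75236717, -0.00326336]), 'force': array([-0.80180386,  0.49692876, -0.01820647]), 'ft_torque': array([ 0.03185169, -0.03102527,  0.03004981]), 'gripper_width': 0.09293167528791403}
scene {'vertical_fov': 49.09853399750264, 'cx': 313.55742185188296, 'cy': 200.9167022193518, 'eye': array([1.22401108, 0.07344861, 0.94645151]), 'attitude': array([-1.7061137 , -1.95763536,  0.71090356])}
top {'vertical_fov': 49.66410302864638, 'cx': 323.79460264087083, 'cy': 203.8362874782768, 'eye': array([ 0.45799345, -0.02306122,  1.22576994]), 'attitude': array([-2.16798   ,  2.2055341 , -0.05287313])}
wrist {'vertical_fov': 62.24536317026332, 'cx': 316.78786444123773, 'cy': 196.22827796414663, 'tool_from_camera': array([[ 9.99999515e-01,  6.11108061e-04, -7.72571466e-04,
        -6.36421180e-04],
       [-3.76504196e-04,  9.61870313e-01,  2.73505685e-01,
        -7.56632984e-02],
       [ 9.10255086e-04, -2.73505262e-01,  9.61870076e-01,
        -1.67086702e-01],
       [ 0.00000000e+00,  0.00000000e+00,  0.00000000e+00,
         1.00000000e+00]])}
```

View pics/top0.png

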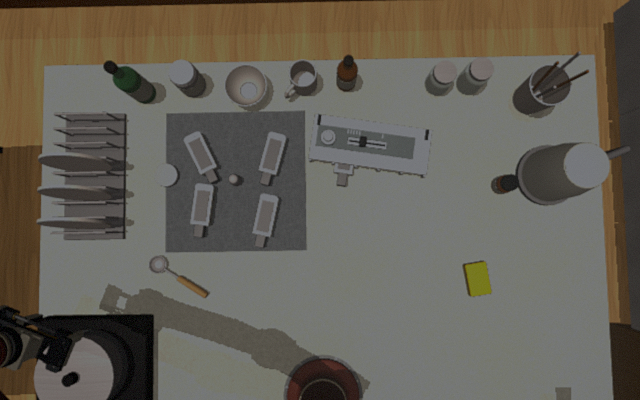

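View pics/scene0.png

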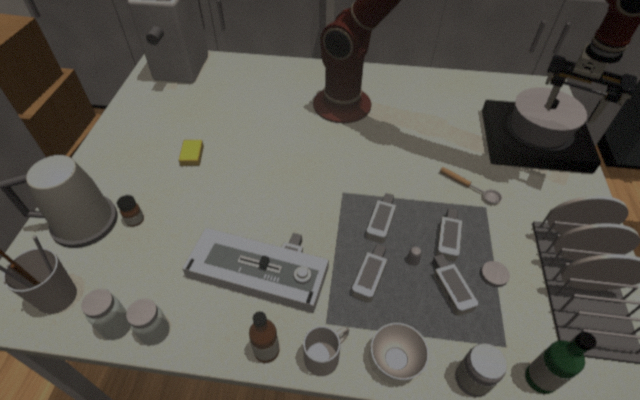

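View pics/wrist0.png

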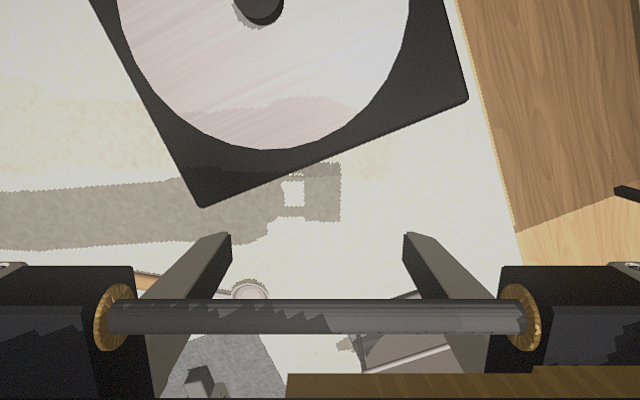

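```bash
cat >> h.py <<'E'
from scipy.spatial.transform import Rotation as R
def cam(n,st=None):
    p=camera_params(n); f=200/np.tan(np.radians(p['vertical_fov']/2))
    if n=='wrist':
        T=np.array(p['tool_from_camera']); Rt=R.from_rotvec(st['eef_rot']).as_matrix()
        Rw=Rt@T[:3,:3]; e=Rt@T[:3,3]+st['tcp_pos']
    else: Rw=R.from_rotvec(p['attitude']).as_matrix(); e=np.array(p['eye'])
    return f,p['cx'],p['cy'],Rw,e
def cast(c,uv,z):
    f,cx,cy,Rw,e=c; uv=np.atleast_2d(np.array(uv,float))
    d=np.c_[(uv[:,0]-cx)/f,(uv[:,1]-cy)/f,np.ones(len(uv))]@Rw.T
    return e+d*((z-e[2])/d[:,2])[:,None]
def proj(c,P):
    f,cx,cy,Rw,e=c; q=(np.atleast_2d(P)-e)@Rw
    return np.c_[f*q[:,0]/q[:,2]+cx,f*q[:,1]/q[:,2]+cy]
E
python3 - <<'E'
from h import *
c=cam('top'); print(cast(c,[[0,0],[320,200],[343,186]],0), cam('top')[3].round(3))
print(proj(c,[0,0,0]))
im=cv2.imread('pics/top0.png')
a=cv2.convertScaleAbs(im[100:260,150:310],alpha=1.8); cv2.imwrite('pics/c1.png',cv2.resize(a,None,fx=3.75,fy=3.75,interpolation=cv2.INTER_CUBIC))
a=cv2.convertScaleAbs(im[105:195,300:440],alpha=1.8); cv2.imwrite('pics/c2.png',cv2.resize(a,None,fx=5.7,fy=5.7,interpolation=cv2.INTER_CUBIC))
E
```

```text
[[ 1.14789655e+00  9.32311760e-01  0.00000000e+00]
 [ 5.40947592e-01 -6.62163616e-04  0.00000000e+00]
 [ 5.79732494e-01 -6.67868539e-02  0.00000000e+00]] [[-0.017 -0.998  0.059]
 [-1.     0.017  0.01 ]
 [-0.011 -0.058 -0.998]]
[[322.95396399 394.85560646]]
```

View pics/c1.png

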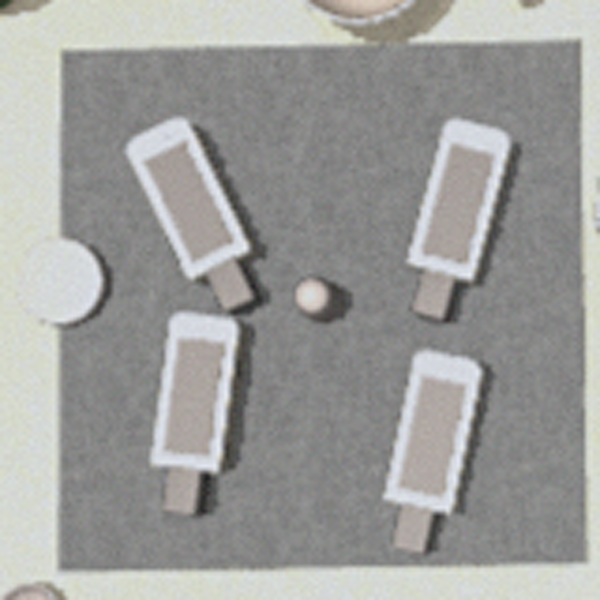

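View pics/c2.png

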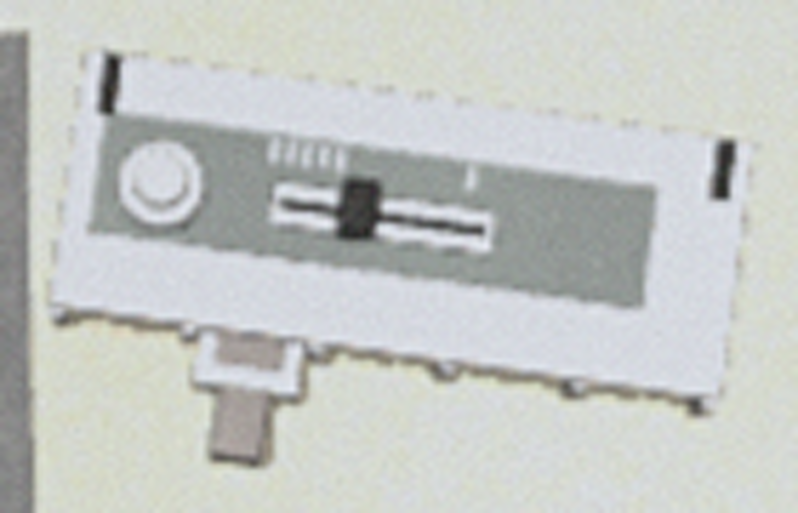

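```bash
cat > m.py <<'E'
from h import *
def cassettes(im,c,zt=0.03,dbg=False):
    # white closed outlines -> polygon pts on plane zt -> PCA/minAreaRect in world mm
    g=cv2.cvtColor(im,cv2.COLOR_BGR2GRAY); return g
E
python3 - <<'E'
from h import *
im=cv2.imread('pics/top0.png'); g=cv2.GaussianBlur(cv2.resize(cv2.cvtColor(im,cv2.COLOR_BGR2GRAY),None,fx=4,fy=4,interpolation=cv2.INTER_CUBIC),(0,0),2)
for (u,v) in [(201,153),(272,157),(203,207),(264,220),(343,186)]: print(g[v*4,u*4],end=' ')
c=cam('top'); print(g[190*4,240*4],g[200*4,400*4],g[167*4,360*4], g[181*4,343*4])
for th in (100,110):
  m=(g>th).astype(np.uint8); 
  cs,_=cv2.findContours(m,cv2.RETR_EXTERNAL,cv2.CHAIN_APPROX_NONE)
  for k in cs:
    if 1000<cv2.contourArea(k)<30000:
        P=cast(c,(k[:,0,:]+.5)/4-.5,0.03)[:,:2]*1000
        r=cv2.minAreaRect(P.astype(np.float32)); x,y=r[0]
        if 300<x<900 and 80<y<500: print(th,np.round(r[0],1),np.round(r[1],1),round(r[2],1))
E
```

```text
89 90 93 95 68 72 120 95 89
```

```bash
python3 - <<'E'
from h import *
im=cv2.imread('pics/top0.png'); g=cv2.GaussianBlur(cv2.resize(cv2.cvtColor(im,cv2.COLOR_BGR2GRAY),None,fx=4,fy=4,interpolation=cv2.INTER_CUBIC),(0,0),2)
c=cam('top')
for th in (100,):
  m=(g>th).astype(np.uint8); w=np.zeros_like(m); w[460:990,680:1210]=m[460:990,680:1210]
  cs,_=cv2.findContours(w,cv2.RETR_EXTERNAL,cv2.CHAIN_APPROX_NONE)
  for k in cs:
    if 400<cv2.contourArea(k):
        P=cast(c,(k[:,0,:]+.5)/4-.5,0.03)[:,:2]*1000
        r=cv2.minAreaRect(P.astype(np.float32)); print(th,np.round(r[0],1),np.round(r[1],1),round(r[2],1))
# steriliser roof: white/counter; black marks and timer
b=(g<45).astype(np.uint8); w=np.zeros_like(b); w[440:780,1220:1740]=b[440:780,1220:1740]
n,_,s,ce=cv2.connectedComponentsWithStats(w)
for i in range(1,n):
    if s[i,4]>60: print(s[i], ce[i]/4, cast(c,(ce[i]+.5)/4-.5,0.044)*1000)
# handle of inside
E
python3 -c "
from h import *
s=observe();print(R.from_rotvec(s['eef_rot']).as_matrix().round(3))"
```

```text
100 [501.1 151.7] [ 50.9 115.4] 77.4
100 [533.5 328.6] [ 51.2 115. ] 82.2
100 [603.4 242. ] [19.2 18.4] 62.5
100 [618.4 408.2] [56.9 18.9] 0.2
100 [674.2 130.7] [ 51.  115.4] 74.2
100 [679.9 335. ] [114.7  50.8] 25.7
[1273  461    9   37  209] [319.22368421 119.7930622 ] [[761.7912265   -1.93494449  44.        ]]
[1703  522   10   36  221] [426.86651584 134.81221719] [[ 714.00821433 -298.13323337   44.        ]]
[1437  547   30   41  926] [362.87176026 141.75053996] [[ 698.03739689 -121.39868193   44.        ]]
[[ 0.377  0.926 -0.001]
 [ 0.926 -0.377 -0.002]
 [-0.002  0.    -1.   ]]
```

```bash
python3 -m inch '[[[25,-70,3,13,1],[25,-70,3,13,1],[25,-70,3,13,1],[25,-70,3,13,1],[25,-70,3,13,1],[25,-70,3,13,1],[25,-70,3,13,1],[25,-70,3,13,1],[25,-70,3,13,1],[25,-70,3,13,1],[25,-70,3,13,1],[25,-70,3,13,1]]]' 40; python3 -m inch '[[[11,-30,0,0,1],[11,-30,0,0,1],[11,-30,0,0,1],[11,-30,0,0,1],[11,-30,0,0,1],[11,-30,0,0,1],[11,-30,0,0,1],[11,-30,0,0,1],[11,-30,0,0,1]]]'
```

```text
t: 1.15
tcp_pos: [0.4133, 0.1295, 0.239]
eef_rot: [2.391, 2.037, 0.0]
force: [0.2, 0.6, -0.3]
gripper_width: 0.093
t: 1.9
tcp_pos: [0.5234, -0.1768, 0.2384]
eef_rot: [2.399, 2.021, -0.005]
force: [0.5, 0.7, 0.2]
gripper_width: 0.0931
```

Run:
```python
from h import *
import pickle
s=observe(); im=save('wrist','w1'); pickle.dump(s,open('w1.pkl','wb')); print(s['tcp_pos'],R.from_rotvec(s['eef_rot']).as_matrix().round(3))
```

```text
[ 0.52343293 -0.17684639  0.23837519] [[ 0.17   0.986  0.   ]
 [ 0.985 -0.17  -0.006]
 [-0.006  0.001 -1.   ]]
```

View pics/w1.png

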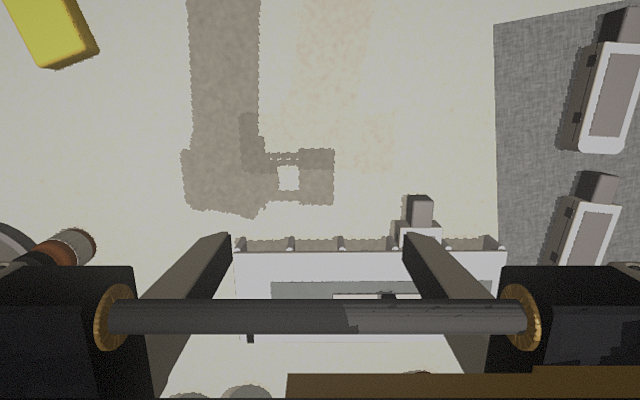

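```bash
python3 -m inch '[[[10,3,0,0,1],[10,3,0,0,1],[10,3,0,0,1],[10,3,0,0,1]]]'
python3 - <<'E'
from h import *
import pickle
s=observe(); im=save('wrist','w2'); pickle.dump(s,open('w2.pkl','wb')); print(s['tcp_pos'])
E
```

```text
t: 2.28
tcp_pos: [0.627, -0.1319, 0.2373]
eef_rot: [-2.381, -2.046, -0.006]
force: [-0.6, 0.1, 0.5]
gripper_width: 0.0929
[ 0.62696483 -0.13189794  0.23734361]
```

View pics/w2.png

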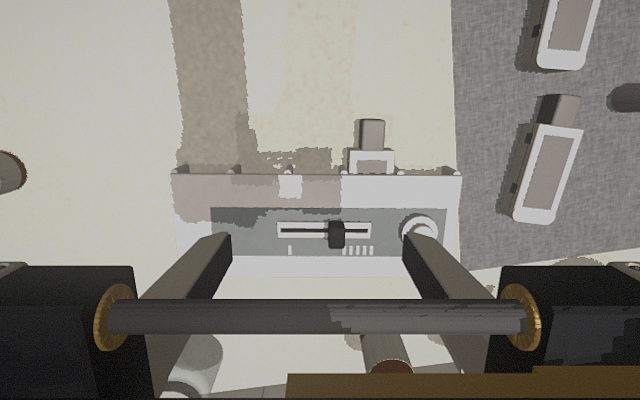

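Run:
```python
from h import *
im=cv2.imread('pics/w2.png')
a=im[150:250,160:320]; cv2.imwrite('pics/c3.png',cv2.resize(a,None,fx=5,fy=5,interpolation=cv2.INTER_CUBIC))
a=im[110:250,310:470]; cv2.imwrite('pics/c4.png',cv2.resize(a,None,fx=4,fy=4,interpolation=cv2.INTER_CUBIC))
```

```text
(no output)
```

View pics/c3.png

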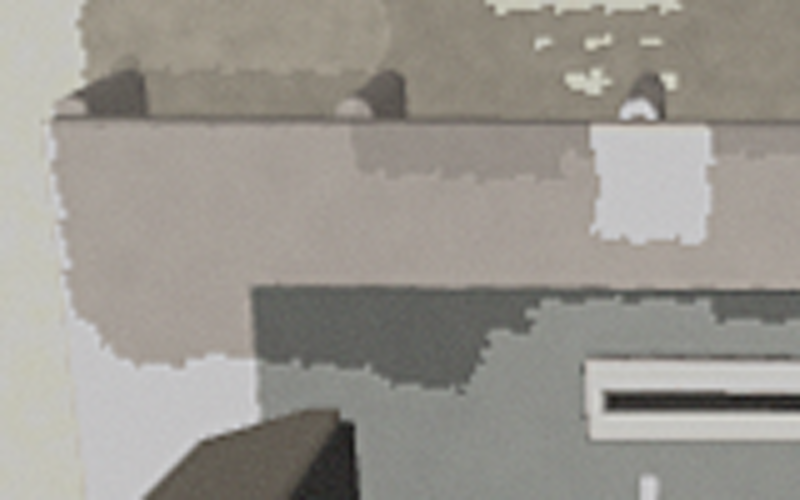

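View pics/c4.png

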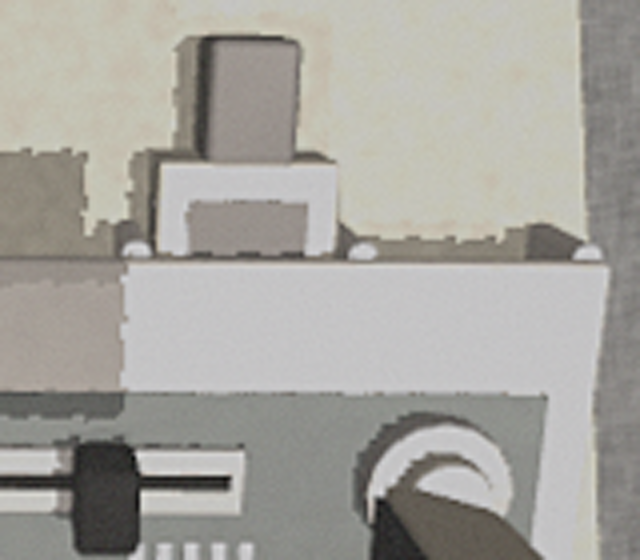

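```bash
cat > ster.py <<'E'
from h import *
# steriliser frame estimate filled in below
E
python3 - <<'E'
from h import *
import pickle
s=pickle.load(open('w2.pkl','rb')); c=cam('wrist',s); ct=cam('top')
P=cast(c,[[170,174.3],[462,175.3]],.044); print(P*1000,np.linalg.norm(P[1]-P[0])*1000)
d=P[1]-P[0]; print('yaw',np.degrees(np.arctan2(-d[0],d[1])), 'origin',(P.mean(0)*1000).round(1))
print('ins rear',cast(c,[[349.5,150.5],[394,150.5]],.03)*1000,'handle',cast(c,[[361,119.5],[385,119.5]],.03)*1000)
# top
T=cast(ct,[[300+57/5.7,105+305/5.7],[300+715/5.7,105+400/5.7],[300+90/5.7,105+52/5.7],[300+750/5.7,105+143/5.7]],.044); print(T*1000,np.linalg.norm(T[1]-T[0]),'or',T[:2].mean(0))
d=T[0]-T[1];print(np.degrees(np.arctan2(-d[0],d[1])))
d=T[2]-T[3];print(np.degrees(np.arctan2(-d[0],d[1])))
# spine
print('wall caps',cast(c,[[160+70/5,172],[160+353/5,172],[160+638/5,172],[310+137/4,172],[310+364/4,172],[310+588/4,172]],.03)*1000)
E
```

```text
[[ 603.7870433  -293.06672969   44.        ]
 [ 653.85124659   27.38639093   44.        ]] 324.34029500823846
yaw -8.87950777294117 origin [ 628.8 -132.8   44. ]
ins rear [[609.73965144 -91.91437961  30.        ]
 [617.32821028 -42.11285107  30.        ]] handle [[577.69311917 -75.15028473  30.        ]
 [581.6749291  -48.96151549  30.        ]]
[[ 653.0824562    24.22857141   44.        ]
 [ 601.11893626 -291.78557227   44.        ]
 [ 776.83565952    6.30807053   44.        ]
 [ 725.8702265  -312.5059536    44.        ]] 0.3202579373112609 or [ 0.6271007 -0.1337785  0.044    ]
-9.337821177169953
-9.082424567187015
wall caps [[ 603.88579598 -294.45134777   30.        ]
 [ 613.69148644 -230.20123277   30.        ]
 [ 623.57877778 -165.41644184   30.        ]
 [ 633.41761311 -100.9491507    30.        ]
 [ 643.28608917  -36.28764375   30.        ]
 [ 653.0362086    27.5983516    30.        ]]
```

```bash
cat >> h.py <<'E'
def yaw(s):
    m=R.from_rotvec(s['eef_rot']).as_matrix(); return np.degrees(np.arctan2(m[1,1],m[0,1]))
O=np.array([628.3,-133.0]); YAW=-8.95
def bay(k,x=0,y=0):
    a=np.radians(YAW); ex=np.array([np.cos(a),np.sin(a)]); ey=np.array([-ex[1],ex[0]])
    return O+ex*x+ey*(y+128-64*(k-1))
def tobay(k,p):
    a=np.radians(YAW); ex=np.array([np.cos(a),np.sin(a)]); ey=np.array([-ex[1],ex[0]])
    d=np.array(p)-bay(k); return np.array([d@ex,d@ey])
def st():
    s=observe(); p=s['tcp_pos']*1000; print('t%.2f'%s['t'],'tcp',p.round(1),'yaw %.2f'%yaw(s),'w %.1f'%(s['gripper_width']*1000),'F',s['force'].round(1))
    return s
E
python3 - <<'E'
from h import *
import pickle
s=st(); p=s['tcp_pos'][:2]*1000
print('shift', bay(2,-41,-1)-p, YAW-yaw(s))
c=cam('wrist',pickle.load(open('w2.pkl','rb')))
W=cast(c,[[160+70/5,172],[160+353/5,172],[160+638/5,172],[310+137/4,172],[310+364/4,172],[310+588/4,172]],.036)[:,:2]*1000
for i,w in enumerate(W[::-1]): print(tobay(1,w)+[0,-32+64*i])
E
```

```text
t2.33 tcp [ 624.4 -134.1  237.5] yaw -8.80 w 93.1 F [-0.2 -0.2  0.3]
shift [-26.8098518   69.72030819] -0.14982485139817925
[-1.78150799 -0.12782264]
[-1.47893973  0.28289859]
[-1.17269859 -0.07828993]
[-0.86737728 -0.24616468]
[-0.56055226 -0.73006461]
[-0.2562595  -0.68177188]
```

```bash
python3 -c "
from h import *
save('wrist','w3')"; python3 -m inch '[[[-2.7,7,-3,0,0.7],[-2.7,7,-7,0,0.7],[-2.7,7,-11,0,0.7],[-2.7,7,-15,0,0.7],[-2.7,7,-19,0,0.7],[-2.7,7,-22,0,0.7],[-2.7,7,-22,0,0.7],[-2.7,7,-22,0,0.7]]]' 40; python3 -c "
from h import *
s=st();print(tobay(2,s['tcp_pos'][:2]*1000));save('wrist','w4')"
```

```text
t: 3.05
tcp_pos: [0.5931, -0.0686, 0.0172]
eef_rot: [-2.389, -2.033, 0.008]
force: [-0.2, -0.6, 1.4]
gripper_width: 0.065
t3.05 tcp [593.1 -68.6  17.2] yaw -9.19 w 65.0 F [-0.2 -0.6  1.4]
[-44.81057749  -5.86130548]
```

View pics/w4.png

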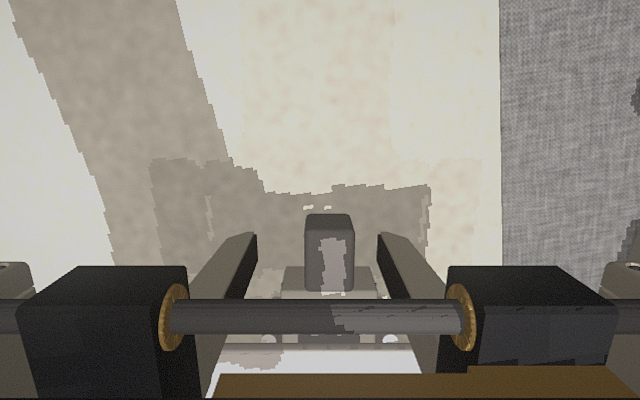

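```bash
python3 -m inch '[[[0.3,0.5,-1,0,0.7],[0.3,0.5,-1,0,0.7],[0.3,0.5,-1,0,0.2],[0.3,0.5,-1,0,0.2],[0.3,0.5,-1,0,0.2],[0.3,0.5,-1,0,0.2],[0.3,0.5,-1,0,0.2]]]' 40; python3 -c "
from h import *
s=st();print(tobay(2,s['tcp_pos'][:2]*1000))
s=st()"
```

```text
t: 3.68
tcp_pos: [0.5994, -0.0637, 0.0092]
eef_rot: [2.391, 2.036, 0.001]
force: [0.5, -0.2, -1.1]
gripper_width: 0.0365
t3.68 tcp [599.4 -63.7   9.2] yaw -9.17 w 36.5 F [ 0.5 -0.2 -1.1]
[-3.93497020e+01 -2.12326375e-02]
t3.68 tcp [599.4 -63.7   9.2] yaw -9.17 w 36.5 F [ 0.5 -0.2 -1.1]
```

```bash
python3 -m inch '[[[0,0,0,0,0.2],[0,0,0,0,0.2],[0,0,0,0,0.2],[0.5,-0.1,0,0,0.2],[1,-0.16,0,0,0.2],[1.5,-0.24,0,0,0.2],[2,-0.3,0,0,0.2],[2,-0.3,0,0,0.2],[2,-0.3,0,0,0.2]]]'; python3 -m inch '[[[0.3,0,0,0,0.2],[0.5,-0.1,0,0,0.2]]]'; python3 -m inch '[[[0.3,0,0,0,0.2],[0.3,0,0,0,0.2]]]'; python3 -c "
from h import *
s=st();print(tobay(2,s['tcp_pos'][:2]*1000))
save('wrist','w5');s=st()"
```

```text
t: 4.43
tcp_pos: [0.6205, -0.0667, 0.0089]
eef_rot: [2.39, 2.036, 0.002]
force: [-0.4, -0.1, 1.4]
gripper_width: 0.0255
t: 4.6
tcp_pos: [0.6206, -0.0667, 0.0089]
eef_rot: [-2.386, -2.032, 0.009]
force: [-11.4, 2.8, 13.5]
gripper_width: 0.0257
t: 4.77
tcp_pos: [0.6207, -0.0668, 0.0088]
eef_rot: [-2.383, -2.03, 0.015]
force: [-12.6, 2.7, 13.8]
gripper_width: 0.0258
t4.77 tcp [620.7 -66.8   8.8] yaw -9.15 w 25.8 F [-12.6   2.7  13.8]
[-17.79944899   0.25235446]
t4.82 tcp [620.8 -66.7   8.8] yaw -9.15 w 25.5 F [-11.6   0.8  12.5]
```

View pics/w5.png

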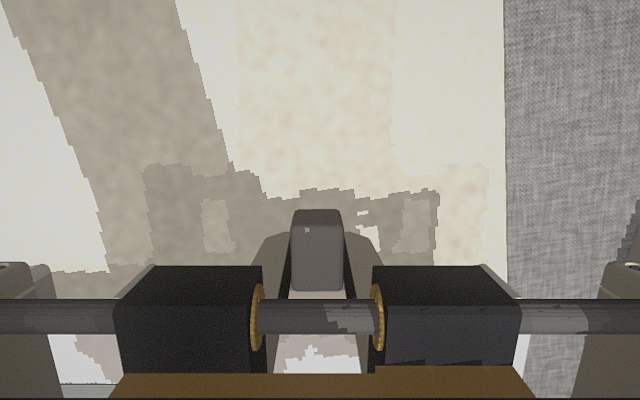

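```bash
python3 -m inch '[[[-0.5,0,0,0,0.5],[-0.5,0,0,0,0.6],[-0.5,0,3,0,0.6],[-0.5,0,7,0,0.6],[-0.5,0,11,0,0.6],[-0.5,-2,15,0,0.6],[-0.5,-4,19,0,0.6],[-0.5,-6,22,0,0.6],[-0.5,-6,22,0,0.6],[-0.5,-6,22,0,0.6]]]'; python3 -c "
from h import *
import pickle
s=st();im=save('wrist','w6');pickle.dump(s,open('w6.pkl','wb')); cv2.imwrite('pics/c5.png',cv2.resize(im[110:260,150:480],None,fx=2.4,fy=2.4,interpolation=cv2.INTER_CUBIC))"
```

```text
t: 5.65
tcp_pos: [0.6242, -0.1305, 0.2316]
eef_rot: [2.39, 2.028, 0.006]
force: [0.2, -0.6, 0.8]
gripper_width: 0.0558
t5.65 tcp [ 624.2 -130.5  231.6] yaw -9.38 w 55.8 F [ 0.2 -0.6  0.8]
```

View pics/c5.png

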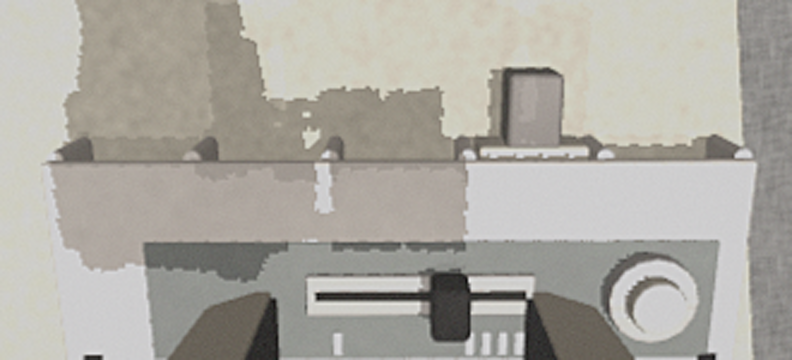

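```bash
python3 -c "
from h import *
import pickle
c=cam('wrist',pickle.load(open('w6.pkl','rb')))
f=lambda q,z:[print(tobay(2,p[:2]*1000).round(1)) for p in cast(c,[[150+a/2.4,110+b/2.4] for a,b in q],z)]
print('body rear');f([(482,147),(588,147)],.03)
print('handle end');f([(508,70),(558,70)],.03)
print('roof');f([(45,162),(755,162)],.044)
print('caps');f([(55,155),(193,155),(330,155),(468,155),(605,155),(743,155)],.036)
"
```

```text
body rear
[ -3.1 -24.9]
[-2.8 25.1]
handle end
[-39.1 -13.8]
[-38.9   9.2]
roof
[  -0.4 -225.9]
[ 1.7 98.3]
caps
[  -1.9 -224.5]
[  -1.5 -160.1]
[ -1.1 -96.2]
[ -0.6 -32. ]
[-0.2 31.8]
[ 0.2 95.9]
```

```bash
python3 -c "
from h import *
s=st();print(bay(2,-66,-1)-s['tcp_pos'][:2]*1000)"
```

```text
t5.70 tcp [ 622.9 -128.   229.1] yaw -9.23 w 55.7 F [ 0.8 -0.3 -0.2]
[-50.00284929  67.47830869]
```

```bash
python3 -m inch '[[[-3,4,0,0,0],[-5,6.6,-4,0,0],[-5,6.6,-8,0,0],[-5,6.6,-12,0,0],[-5,6.6,-16,0,0],[-5,6.6,-20,0,0],[-5,6.6,-21.7,0,0],[-5,6.6,-21.7,0,0],[-5,6.6,-21.7,0,0]]]'; python3 -c "
from h import *
s=st();print(tobay(2,s['tcp_pos'][:2]*1000));save('wrist','w7')"
```

```text
t: 6.45
tcp_pos: [0.5705, -0.0601, 0.0095]
eef_rot: [-2.387, -2.036, 0.005]
force: [0.2, -0.6, 0.6]
gripper_width: 0.0021
t6.45 tcp [570.5 -60.1   9.5] yaw -9.07 w 2.1 F [ 0.2 -0.6  0.6]
[-68.43417836  -0.92902111]
```

View pics/w7.png

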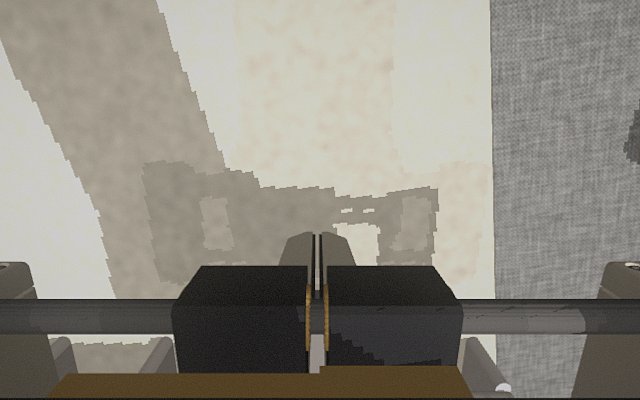

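```bash
python3 -m inch '[[[1,-0.16,0,0,0],[1.8,-0.28,0,0,0],[1.8,-0.28,0,0,0]]]'; for i in 1 2 3; do python3 -m inch '[[[0.3,-0.05,0,0,0],[0.3,-0.05,0,0,0]]]'|egrep 'tcp|force'; done;  python3 -c "
from h import *
s=st();print(tobay(2,s['tcp_pos'][:2]*1000))"
```

```text
t: 6.75
tcp_pos: [0.5916, -0.0641, 0.0135]
eef_rot: [2.39, 2.037, 0.003]
force: [-0.2, 1.2, 0.7]
gripper_width: 0.0005
tcp_pos: [0.5916, -0.0642, 0.0126]
force: [-4.9, 1.1, 4.3]
tcp_pos: [0.5915, -0.0642, 0.0121]
force: [-8.2, 2.4, 7.5]
tcp_pos: [0.5915, -0.0642, 0.0119]
force: [-13.2, 2.2, 12.0]
t7.25 tcp [591.5 -64.2  11.9] yaw -9.13 w 0.4 F [-13.2   2.2  12. ]
[-47.08275213  -1.81722502]
```

```bash
sed -i 's/^O=.*/O=np.array([624.5,-132.4]); YAW=-8.95/' h.py; python3 -m inch '[[[-2.5,1,0,0,0.3],[-2.5,1,3,0,0.6],[-5,4,7,0,0.6],[-7,8,11,0,0.6],[-9,12,15,0,0.6],[-11,16,18,0,0.6],[-13,20,18,0,0.6],[-14,22,18,-3,0.6],[-14,22,18,-3,0.6],[-14,22,18,-3,0.6]]]'; python3 -c "
from h import *
import pickle
s=st();save('wrist','w8');save('top','top1');s=st();pickle.dump(s,open('w8.pkl','wb'))"
```

```text
t: 8.08
tcp_pos: [0.4573, 0.1642, 0.1947]
eef_rot: [-2.427, -1.989, -0.014]
force: [0.9, 0.0, -0.8]
gripper_width: 0.0555
t8.08 tcp [457.3 164.2 194.7] yaw -11.34 w 55.5 F [ 0.9  0.  -0.8]
t8.18 tcp [459.7 156.3 193.1] yaw -11.88 w 55.4 F [ 1.2 -0.8 -0.3]
```

View pics/w8.png

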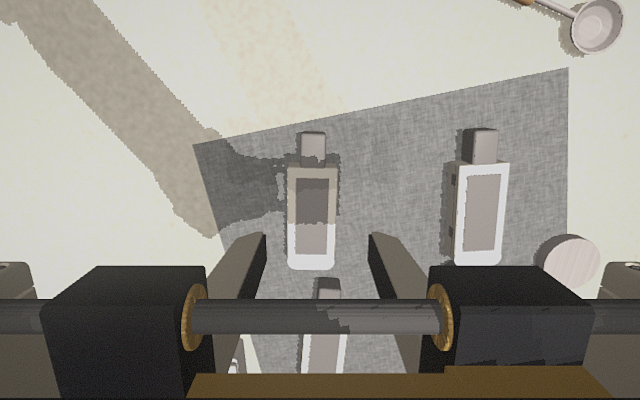

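View pics/top1.png

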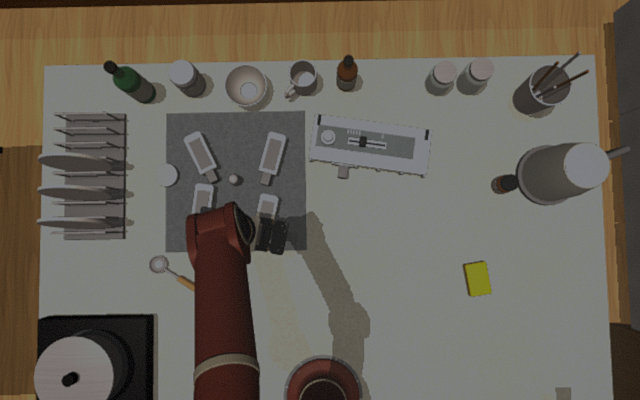

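```bash
python3 -c "
from h import *
import pickle
s=dict(observe()); 
s['tcp_pos']=np.array([.4573,.1642,.1947]); s['eef_rot']=np.array([-2.427,-1.989,-.014])
c=cam('wrist',s); print(cast(c,[[313,132],[313,165],[312,269]],.03)*1000)
s=st(); print(np.array([428,168])-s['tcp_pos'][:2]*1000)"
```

```text
[[410.65036802 170.29364165  30.        ]
 [442.96500433 163.72676205  30.        ]
 [557.49359645 139.31852163  30.        ]]
t8.18 tcp [459.7 156.3 193.1] yaw -11.88 w 55.4 F [ 1.2 -0.8 -0.3]
[-31.69704873  11.68074994]
```

```bash
python3 -m inch '[[[-3.2,1.1,-3,-0.6,0.6],[-3.2,1.1,-7,-0.6,0.6],[-3.2,1.1,-11,-0.6,0.6],[-3.2,1.1,-14,-0.6,0.6],[-3.2,1.1,-14,-0.6,0.6]]]'; python3 -c "
from h import *
s=st();save('wrist','w9')"
```

```text
t: 8.6
tcp_pos: [0.4249, 0.1619, 0.0472]
eef_rot: [-2.457, -1.956, 0.016]
force: [-0.4, -0.3, 0.4]
gripper_width: 0.0556
t8.60 tcp [424.9 161.9  47.2] yaw -12.95 w 55.6 F [-0.4 -0.3  0.4]
```

View pics/w9.png

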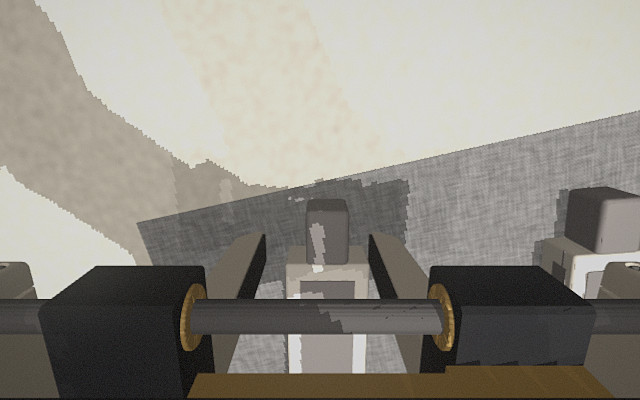

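```bash
python3 -m inch '[[[0.3,0.5,-2,0.3,0.6],[0.3,0.5,-3.8,0.3,0.6],[0.3,0.5,-3.8,0.3,0.6],[0.3,0.5,-3.8,0.3,0.1],[0.3,0.5,-3.8,0.3,0.1],[0.3,0.5,-3.8,0.3,0.1],[0.3,0.5,-3.8,0.3,0.1],[0.3,0.5,-3.8,0.3,0.1],[0.3,0.5,-3.8,0.3,0.1],[0.3,0.5,-3.8,0.3,0.1]]]' 50; python3 -c "
from h import *
s=st();print(bay(5,-177),bay(5,-150))"
```

```text
t: 9.48
tcp_pos: [0.4305, 0.1699, 0.0147]
eef_rot: [2.449, 1.967, 0.001]
force: [-0.4, -2.0, 7.1]
gripper_width: 0.0258
t9.48 tcp [430.5 169.9  14.7] yaw -12.46 w 25.8 F [-0.4 -2.   7.1]
[ 429.74178909 -231.30520352] [ 456.41305003 -235.50566062]
```

```bash
python3 -m inch '[[[0,0,0.3,0,0.1],[0.3,-1,0.3,0.5,0.1],[0.6,-3,0.3,1,0.1],[1,-5,0.3,2,0.1],[1,-7.5,0.3,3,0.1],[1,-10,0.3,3.5,0.1],[1,-12.5,0.3,3.5,0.1],[1,-15,0.3,3.5,0.1],[1,-17.5,0.3,3.5,0.1],[1,-20,0.3,3.5,0.1],[1,-21,0.3,3.5,0.1],[1,-21,0.3,3.5,0.1]]]'; python3 -c "
from h import *
s=st();save('wrist','w10')"
```

```text
t: 10.48
tcp_pos: [0.4399, -0.0427, 0.0168]
eef_rot: [2.393, 2.034, -0.002]
force: [-0.5, 1.0, -2.0]
gripper_width: 0.0257
t10.48 tcp [439.9 -42.7  16.8] yaw -9.28 w 25.7 F [-0.5  1.  -2. ]
```

View pics/w10.png

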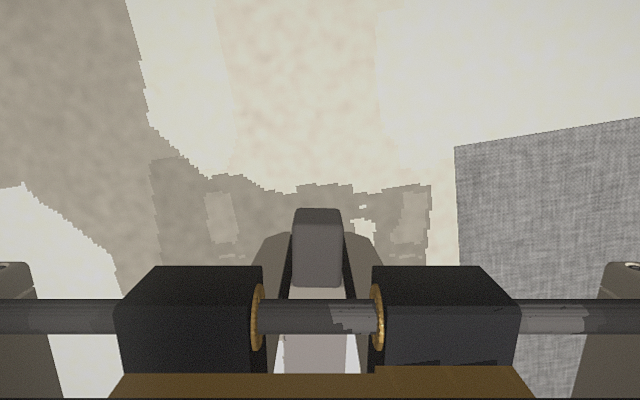

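```bash
python3 -m inch '[[[0,-1,-0.3,0,0.1],[0,-3,-0.3,0,0.1],[0,-5.5,-0.3,0.3,0.1],[0,-8,-0.3,0.3,0.1],[0,-10.5,-0.3,0.3,0.1],[0,-13,-0.3,0.3,0.1],[0.1,-15.5,-0.3,0.3,0.1],[0.1,-18,-0.3,0.3,0.1],[0.1,-19,-0.3,0.3,0.1],[0.1,-19,-0.3,0.3,0.1],[0.1,-19,-0.3,0.3,0.1]]]'; python3 -c "
from h import *
s=st();print(tobay(5,s['tcp_pos'][:2]*1000));save('scene','s1');s=st();print(tobay(5,s['tcp_pos'][:2]*1000))"
```

```text
t: 11.45
tcp_pos: [0.4424, -0.2312, 0.0147]
eef_rot: [2.38, 2.046, 0.0]
force: [-1.6, -3.9, 5.5]
gripper_width: 0.0255
t11.45 tcp [ 442.4 -231.2   14.7] yaw -8.64 w 25.5 F [-1.6 -3.9  5.5]
[-164.5383731     2.02540308]
t11.50 tcp [ 442.3 -231.3   14.7] yaw -8.63 w 25.4 F [-1.4 -4.2  4.6]
[-164.55703614    2.00977131]
```

View pics/s1.png

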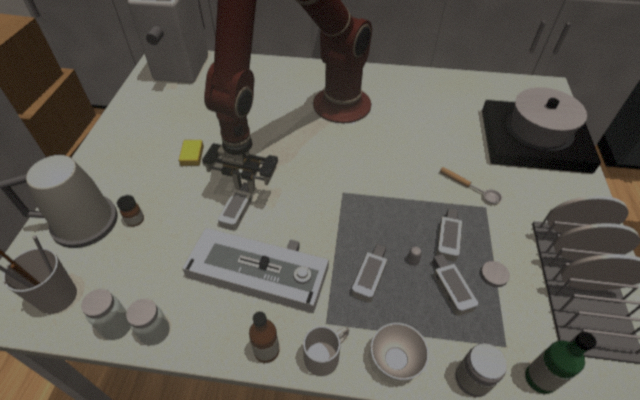

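```bash
python3 -m inch '[[[0.5,-0.2,0,-0.3,0.1],[1,-0.36,0,-0.3,0.1],[2,-0.51,0,-0.3,0.1],[3.5,-0.75,0,-0.3,0.1],[5,-0.99,0,-0.3,0.1],[5,-0.99,0,-0.3,0.1]]]'; python3 -c "
from h import *
s=st();print(tobay(5,s['tcp_pos'][:2]*1000));save('scene','s2')
cv2.imwrite('pics/c6.png',cv2.resize(cv2.imread('pics/s2.png')[140:310,170:340],None,fx=3.5,fy=3.5))"
```

```text
t: 12.0
tcp_pos: [0.4938, -0.2386, 0.0145]
eef_rot: [2.383, 2.043, 0.003]
force: [1.1, 0.7, 6.1]
gripper_width: 0.0252
t12.00 tcp [ 493.8 -238.6   14.5] yaw -8.79 w 25.2 F [1.1 0.7 6.1]
[-112.55236936    2.77093382]
```

View pics/c6.png

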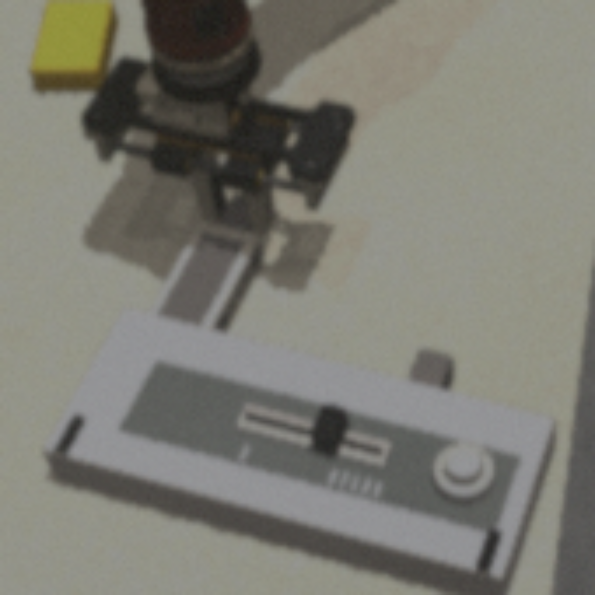

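```bash
python3 -m inch '[[[1.5,-0.24,0,0,0.1],[3,-0.47,0,0,0.1],[4.5,-0.71,0,0,0.1],[6,-0.95,0,0,0.1],[7.5,-1.18,0,0,0.1],[8.5,-1.34,0,0,0.1],[8.5,-1.34,0,0,0.1]]]';python3 -c "
from h import *
s=st();print(tobay(5,s['tcp_pos'][:2]*1000))"
```

```text
t: 12.63
tcp_pos: [0.5756, -0.2518, 0.0144]
eef_rot: [-2.384, -2.042, 0.003]
force: [-2.9, 0.4, 7.9]
gripper_width: 0.0255
t12.63 tcp [ 575.6 -251.8   14.4] yaw -8.84 w 25.5 F [-2.9  0.4  7.9]
[-29.76617111   2.44076412]
```

```bash
python3 -m inch '[[[0.6,-0.1,0,0,0.1],[1.2,-0.19,0,0,0.1],[1.5,-0.24,0,0,0.1],[1.8,-0.28,0,0,0.1],[2,-0.31,0,0,0.1],[2,-0.31,0,0,0.1]]]';python3 -c "
from h import *
s=st();print(tobay(5,s['tcp_pos'][:2]*1000))"
```

```text
t: 13.13
tcp_pos: [0.5896, -0.2542, 0.0144]
eef_rot: [-2.377, -2.035, 0.014]
force: [-12.4, 2.8, 16.6]
gripper_width: 0.0258
t13.13 tcp [ 589.6 -254.2   14.4] yaw -8.88 w 25.8 F [-12.4   2.8  16.6]
[-15.52463146   2.25086243]
```

```bash
python3 -m inch '[[[-0.6,0.1,0,0,0.45],[-0.6,0.1,0,0,0.5],[-0.6,0.1,4,0,0.5],[-0.6,0.1,8,0,0.5],[-0.6,2,12,0,0.5],[-0.6,6,15,0,0.5],[-0.6,10,15,0,0.5],[-0.6,14,15,0,0.5],[-0.6,18,15,0,0.5],[-0.6,22,15,0,0.5],[-0.6,26,15,0,0.5],[-0.6,26,15,0,0.5]]]'; python3 -c "
from h import *
save('wrist','w11');save('top','top2');st()"
```

```text
t: 14.13
tcp_pos: [0.59, 0.0189, 0.1637]
eef_rot: [-2.364, -2.058, -0.011]
force: [-0.4, 1.8, -0.2]
gripper_width: 0.0465
t14.23 tcp [590.3   8.2 163.4] yaw -8.52 w 46.2 F [-0.9 -0.9 -0.1]
```

View pics/top2.png

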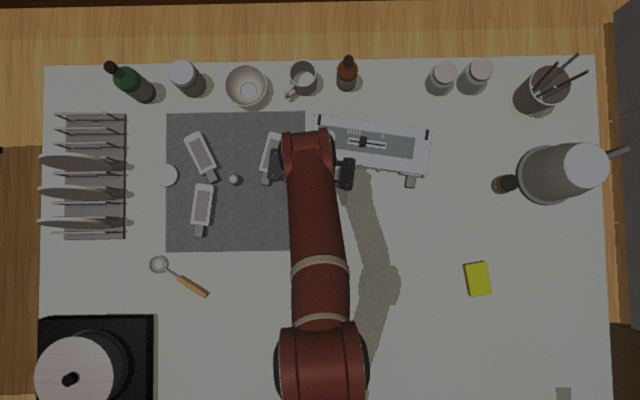

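View pics/w11.png

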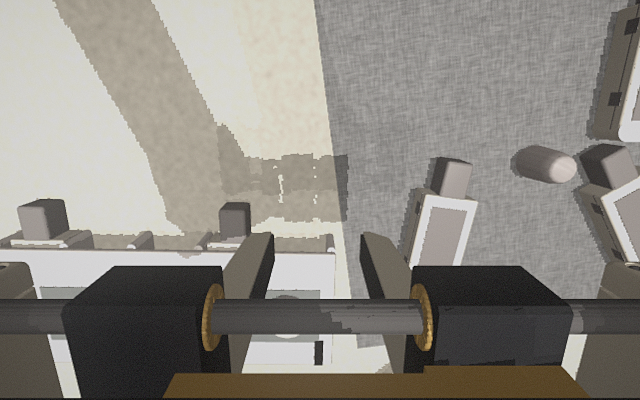

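```bash
python3 -m inch '[[[0.5,4,0,-3,0.55],[1,8,0,-6,0.55],[1.2,12,0,-7.2,0.55],[1.2,14.2,-3,-7.2,0.55],[1.2,14.2,-7,-7.2,0.55],[1.2,14.2,-11,-7.2,0.55],[1.2,14.2,-12,-7.2,0.55],[1.2,14.2,-12,-7.2,0.55]]]'; python3 -c "
from h import *
st();save('wrist','w12');st()"
```

```text
t: 14.9
tcp_pos: [0.6, 0.1432, 0.0402]
eef_rot: [-2.512, -1.884, 0.013]
force: [-0.0, -0.7, 0.2]
gripper_width: 0.051
t14.90 tcp [600.  143.2  40.2] yaw -16.27 w 51.0 F [-0.  -0.7  0.2]
t14.95 tcp [602.2 143.9  43. ] yaw -16.28 w 51.0 F [-0.7  0.1  0.2]
```

View pics/w12.png

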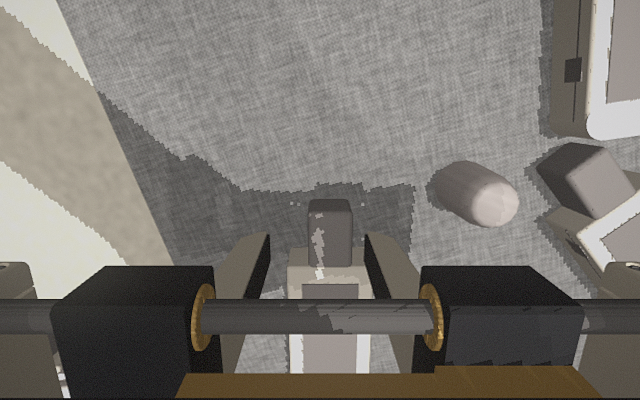

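```bash
python3 -m inch '[[[0.1,0.65,-1,0.3,0.55],[0.1,0.65,-3.2,0.3,0.55],[0.1,0.65,-3.2,0.3,0.55],[0.1,0.65,-3.2,0.3,0.1],[0.1,0.65,-3.2,0.3,0.1],[0.1,0.65,-3.2,0.3,0.1],[0.1,0.65,-3.2,0.3,0.1],[0.1,0.65,-3.2,0.3,0.1],[0.1,0.65,-3.2,0.3,0.1]]]' 50; python3 -c "
from h import *
s=st();print(bay(4,-165),bay(2,-175))"
```

```text
t: 15.7
tcp_pos: [0.604, 0.152, 0.0131]
eef_rot: [2.506, 1.893, 0.002]
force: [-0.8, -1.1, 6.2]
gripper_width: 0.0258
t15.70 tcp [604.  152.   13.1] yaw -15.87 w 25.8 F [-0.8 -1.1  6.2]
[ 451.55232188 -169.95130667] [461.58735515 -41.95404846]
```

```bash
python3 -m inch '[[[-1,0,0.2,0,0.1],[-3,0,0.2,0,0.1],[-5.5,0,0.2,1,0.1],[-8,-0.5,0.2,3,0.1],[-10.5,-1.5,0.2,5,0.1],[-13,-3.5,0.2,6.9,0.1],[-14.5,-6,0.2,6.9,0.1],[-14.9,-8.5,0.2,6.9,0.1],[-14.9,-11,0.2,6.9,0.1],[-14.9,-13.5,0.2,6.9,0.1],[-14.9,-15,0.2,6.9,0.1],[-14.9,-15,0.2,6.9,0.1]]]'; python3 -c "
from h import *
s=st();save('wrist','w13')"
```

```text
t: 16.7
tcp_pos: [0.4542, -0.002, 0.0139]
eef_rot: [2.394, 2.031, -0.002]
force: [0.2, -0.2, 0.5]
gripper_width: 0.0254
t16.70 tcp [454.2  -2.   13.9] yaw -9.37 w 25.4 F [ 0.2 -0.2  0.5]
```

View pics/w13.png

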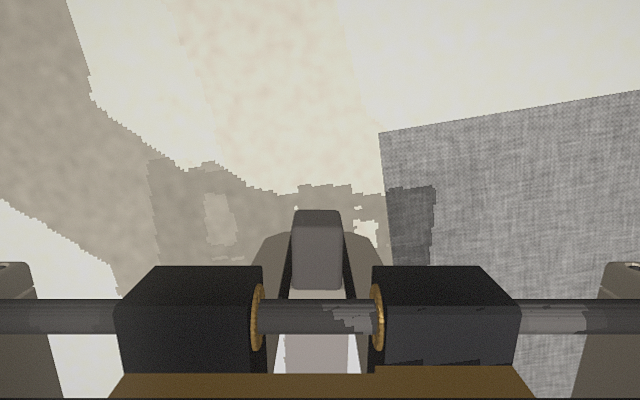

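```bash
python3 -m inch '[[[-0.4,-1,0,0,0.1],[-0.8,-3,0,0,0.1],[-0.8,-5.5,0,0.4,0.1],[-0.8,-8,0,0.4,0.1],[-0.8,-10.5,0,0.4,0.1],[-0.8,-13,0,0.4,0.1],[-0.5,-15.5,0,0.4,0.1],[-0.3,-16.7,0,0.4,0.1],[-0.3,-16.7,0,0.4,0.1],[-0.3,-16.7,0,0.4,0.1]]]'; python3 -c "
from h import *
s=st();print(tobay(4,s['tcp_pos'][:2]*1000));save('scene','s3');s=st();print(tobay(4,s['tcp_pos'][:2]*1000))"
```

```text
t: 17.58
tcp_pos: [0.4514, -0.1641, 0.0138]
eef_rot: [-2.381, -2.049, -0.001]
force: [-0.4, -0.1, -0.6]
gripper_width: 0.0255
t17.58 tcp [ 451.4 -164.1   13.8] yaw -8.57 w 25.5 F [-0.4 -0.1 -0.6]
[-166.0672006     5.74601914]
t17.63 tcp [ 451.4 -163.2   13.8] yaw -8.47 w 25.5 F [-0.6 -0.6 -0.2]
[-166.24434149    6.62399363]
```

```bash
python3 -m inch '[[[0,-0.5,0,-0.4,0.1],[0.2,-0.53,0,-0.4,0.1],[1,-0.66,0,-0.4,0.1],[2,-0.82,0,-0.4,0.1],[2,-0.82,0,-0.4,0.1],[2,-0.82,0,-0.4,0.1]]]'; python3 -c "
from h import *
s=st();print(tobay(4,s['tcp_pos'][:2]*1000));save('scene','s4')
cv2.imwrite('pics/c7.png',cv2.resize(cv2.imread('pics/s4.png')[140:310,170:340],None,fx=3.5,fy=3.5))"
```

```text
t: 18.13
tcp_pos: [0.4724, -0.1725, 0.0138]
eef_rot: [2.386, 2.042, 0.002]
force: [0.2, 0.2, -1.1]
gripper_width: 0.0257
t18.13 tcp [ 472.4 -172.5   13.8] yaw -8.90 w 25.7 F [ 0.2  0.2 -1.1]
[-144.02302956    0.74583715]
```

View pics/c7.png

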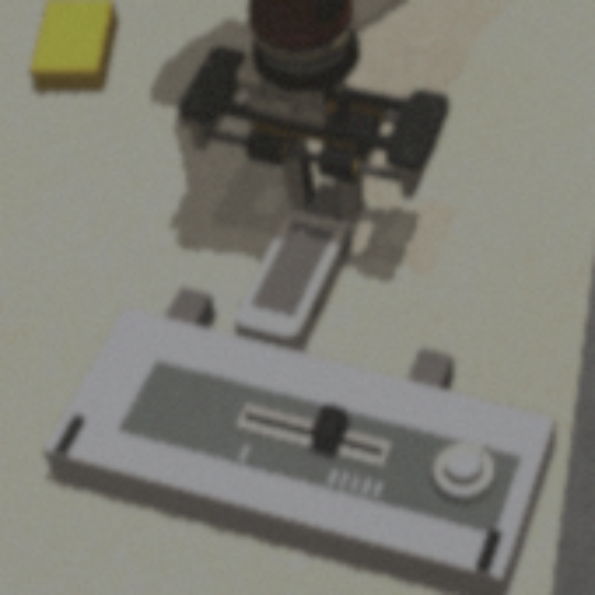

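```bash
python3 -m inch '[[[1,-0.16,-0.2,0,0.1],[2.5,-0.39,-0.2,0,0.1],[4,-0.63,-0.2,0,0.1],[5.5,-0.86,-0.2,0,0.1],[7,-1.1,-0.2,0,0.1],[8.5,-1.33,-0.2,0,0.1],[10,-1.57,-0.2,0,0.1],[11.3,-1.77,-0.2,0,0.1],[11.3,-1.77,-0.2,0,0.1]]]'; python3 -c "
from h import *
s=st();print(tobay(4,s['tcp_pos'][:2]*1000))"; python3 -m inch '[[[0.6,-0.1,0,0,0.1],[1.2,-0.19,0,0,0.1],[1.5,-0.24,0,0,0.1],[1.8,-0.28,0,0,0.1],[2,-0.31,0,0,0.1],[2,-0.31,0,0,0.1]]]';python3 -c "
from h import *
s=st();print(tobay(4,s['tcp_pos'][:2]*1000))"
```

```text
t: 18.93
tcp_pos: [0.585, -0.1907, 0.0122]
eef_rot: [2.388, 2.041, -0.0]
force: [0.2, 0.2, 4.8]
gripper_width: 0.0257
t18.93 tcp [ 585.  -190.7   12.2] yaw -8.95 w 25.7 F [0.2 0.2 4.8]
[-29.92275595   0.30877653]
t: 19.43
tcp_pos: [0.5998, -0.1933, 0.0121]
eef_rot: [-2.384, -2.036, 0.01]
force: [-6.7, 1.5, 11.0]
gripper_width: 0.0257
t19.43 tcp [ 599.8 -193.3   12.1] yaw -8.98 w 25.7 F [-6.7  1.5 11. ]
[-14.88184386  -0.03525424]
```

```bash
python3 -m inch '[[[-0.6,0.1,0,0,0.4],[-0.6,0.1,0,0,0.45],[-0.6,0.1,4,0,0.45],[-0.6,0.1,8,0,0.5],[-1,2,12,0,0.5],[-2,6,15,0,0.5],[-3,10,15,0,0.5],[-4,14,15,0,0.5],[-5,18,15,0,0.5],[-6,22,15,0,0.5],[-7,26,15,0,0.5],[-8,30,15,0,0.5]]]'; python3 -m inch '[[[-1.5,4,0,0,0.55],[-3,8,0,0,0.55],[-4.5,12,0,0,0.55],[-6,16,0,0,0.55],[-7,20,0,0,0.55],[-7,22,0,0,0.55],[-7,22,0,0,0.55],[-7,22,0,0,0.55]]]';python3 -c "
from h import *
st();save('wrist','w14');save('top','top3');st()"
```

```text
t: 20.43
tcp_pos: [0.5252, 0.1011, 0.1618]
eef_rot: [2.388, 2.041, 0.001]
force: [1.6, 0.3, 0.1]
gripper_width: 0.0466
t: 21.1
tcp_pos: [0.4551, 0.321, 0.1614]
eef_rot: [-2.384, -2.046, -0.0]
force: [0.4, -1.3, -0.7]
gripper_width: 0.0516
t21.10 tcp [455.1 321.  161.4] yaw -8.73 w 51.6 F [ 0.4 -1.3 -0.7]
t21.20 tcp [456.4 317.6 161.4] yaw -9.06 w 51.0 F [ 0.2 -0.3  0.4]
```

View pics/top3.png

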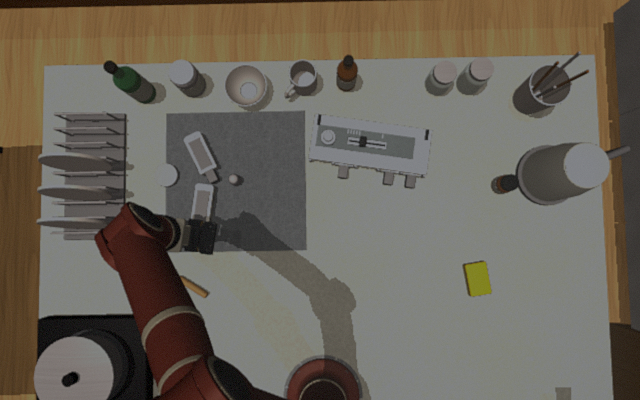

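View pics/w14.png

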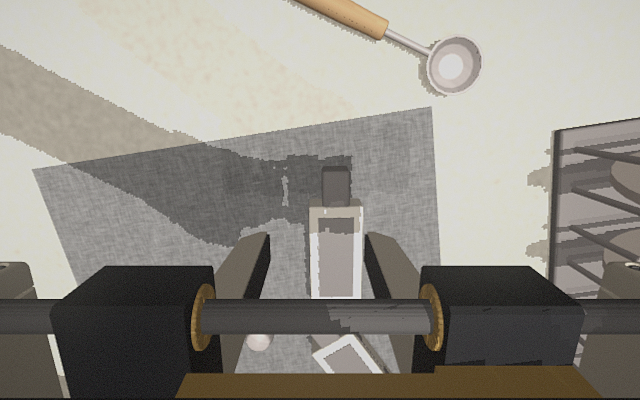

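```bash
python3 -c "
from h import *
s=dict(observe()); s['tcp_pos']=np.array([.4551,.321,.1614]); s['eef_rot']=np.array([-2.384,-2.046,0])
c=cam('wrist',s); print(cast(c,[[335.5,167],[336,205]],.03)*1000)
s=st(); print(np.array([460,338])-s['tcp_pos'][:2]*1000)"
```

```text
[[438.98369073 339.82400716  30.        ]
 [475.09312626 335.34094613  30.        ]]
t21.20 tcp [456.4 317.6 161.4] yaw -9.06 w 51.0 F [ 0.2 -0.3  0.4]
[ 3.5995694  20.39474203]
```

```bash
python3 -m inch '[[[0.2,2.3,-3,1,0.55],[0.2,2.3,-7,1,0.55],[0.2,2.3,-11,1,0.55],[0.2,2.3,-12,1,0.55],[0.2,2.3,-12,1,0.55],[0.2,2.3,-12,1,0.55]]]'; python3 -c "
from h import *
st();save('wrist','w15');st()"
```

```text
t: 21.7
tcp_pos: [0.459, 0.3413, 0.0425]
eef_rot: [2.372, 2.059, 0.0]
force: [0.3, -0.4, -0.4]
gripper_width: 0.0511
t21.70 tcp [459.  341.3  42.5] yaw -8.08 w 51.1 F [ 0.3 -0.4 -0.4]
t21.75 tcp [459.6 342.3  43.6] yaw -8.06 w 51.2 F [-0.2 -0.3  0.6]
```

View pics/w15.png

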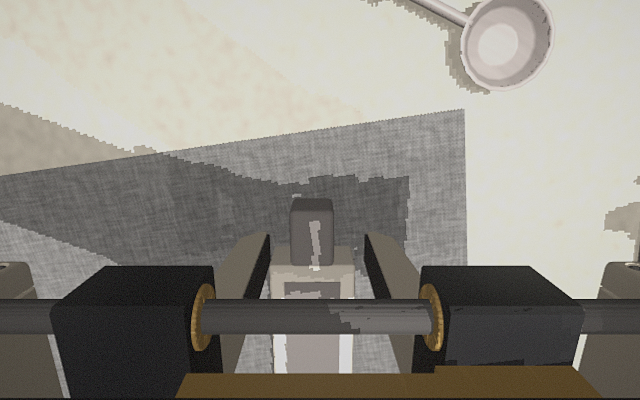

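Handle is at u≈312 against jaw centre 317, i.e. about 2–3 mm to −y. Correct, lower and grip.

```bash
python3 -m inch '[[[0,-0.3,-1,0.2,0.55],[0,-0.3,-3.2,0.2,0.55],[0,-0.3,-3.2,0.2,0.55],[0,-0.3,-3.2,0.2,0.1],[0,-0.3,-3.2,0.2,0.1],[0,-0.3,-3.2,0.2,0.1],[0,-0.3,-3.2,0.2,0.1],[0,-0.3,-3.2,0.2,0.1],[0,-0.3,-3.2,0.2,0.1]]]' 50; python3 -c "
from h import *
s=st();print(bay(3,-165,0.5))"
```

```text
t: 22.5
tcp_pos: [0.4583, 0.3395, 0.0107]
eef_rot: [2.367, 2.066, 0.002]
force: [0.2, -1.6, 5.1]
gripper_width: 0.0255
t22.50 tcp [458.3 339.5  10.7] yaw -7.77 w 25.5 F [ 0.2 -1.6  5.1]
[ 461.58674715 -106.23662775]
```

```bash
python3 -m inch '[[[-0.5,0,0.2,0,0.1],[-1.3,-1,0.2,0,0.1],[-1.5,-3,0.2,0,0.1],[-1.5,-5.5,0.2,-0.5,0.1],[-1.5,-8,0.2,-1,0.1],[-1.5,-11,0.2,-1.2,0.1],[-1.5,-14,0.2,-1.2,0.1],[-1.5,-17,0.2,-1.2,0.1],[-1.5,-20,0.2,-1.2,0.1],[-1.5,-23,0.2,-1.2,0.1],[-1.5,-25,0.2,-1.2,0.1],[-1.5,-25,0.2,-1.2,0.1]]]'; python3 -c "
from h import *
s=st();save('wrist','w16')"
```

```text
t: 23.5
tcp_pos: [0.4416, 0.0832, 0.0114]
eef_rot: [2.396, 2.03, -0.009]
force: [0.3, -0.7, -1.8]
gripper_width: 0.0255
t23.50 tcp [441.6  83.2  11.4] yaw -9.46 w 25.5 F [ 0.3 -0.7 -1.8]
```

View pics/w16.png

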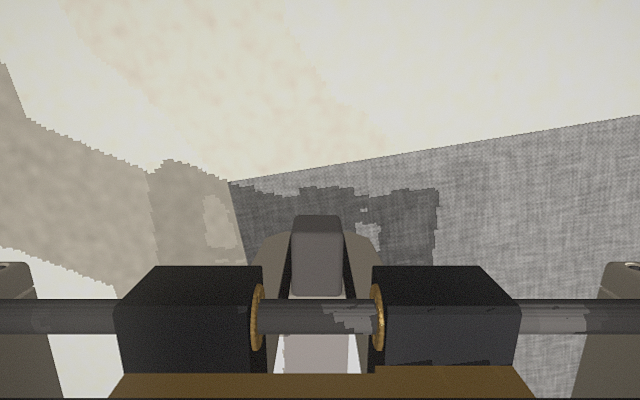

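```bash
python3 -m inch '[[[0,-1,-0.1,0,0.1],[0,-3,-0.1,0,0.1],[0.3,-6,-0.1,0.4,0.1],[0.3,-9,-0.1,0.4,0.1],[0.3,-12,-0.1,0.4,0.1],[0.3,-15,-0.1,0.4,0.1],[0.3,-17.5,-0.1,0.4,0.1],[0.3,-18.7,-0.1,0.4,0.1],[0.3,-18.7,-0.1,0.4,0.1],[0.3,-18.7,-0.1,0.4,0.1]]]'; python3 -c "
from h import *
s=st();print(tobay(3,s['tcp_pos'][:2]*1000));save('scene','s5');s=st();print(tobay(3,s['tcp_pos'][:2]*1000))"
```

```text
t: 24.38
tcp_pos: [0.4464, -0.0973, 0.0108]
eef_rot: [2.381, 2.049, 0.001]
force: [-0.2, -0.8, -1.6]
gripper_width: 0.0259
t24.38 tcp [446.4 -97.3  10.8] yaw -8.58 w 25.9 F [-0.2 -0.8 -1.6]
[-181.41825078    6.97896775]
t24.43 tcp [446.3 -96.3  10.8] yaw -8.47 w 25.6 F [-0.5  0.4 -1.2]
[-181.62142819    7.96045495]
```

```bash
python3 -m inch '[[[-0.1,-0.5,0,-0.4,0.1],[0,-0.74,0,-0.4,0.1],[1,-0.92,0,-0.4,0.1],[2,-1.08,0,-0.4,0.1],[3.3,-1.28,0,-0.4,0.1],[3.3,-1.28,0,-0.4,0.1],[3.3,-1.28,0,-0.4,0.1]]]'; python3 -c "
from h import *
s=st();print(tobay(3,s['tcp_pos'][:2]*1000));save('scene','s6')
cv2.imwrite('pics/c8.png',cv2.resize(cv2.imread('pics/s6.png')[140:310,170:340],None,fx=3.5,fy=3.5))"
```

```text
t: 25.02
tcp_pos: [0.4795, -0.1098, 0.0107]
eef_rot: [2.387, 2.042, 0.002]
force: [0.3, 0.6, -0.3]
gripper_width: 0.0253
t25.02 tcp [ 479.5 -109.8   10.7] yaw -8.88 w 25.3 F [ 0.3  0.6 -0.3]
[-146.70764112   -0.2036291 ]
```

View pics/c8.png

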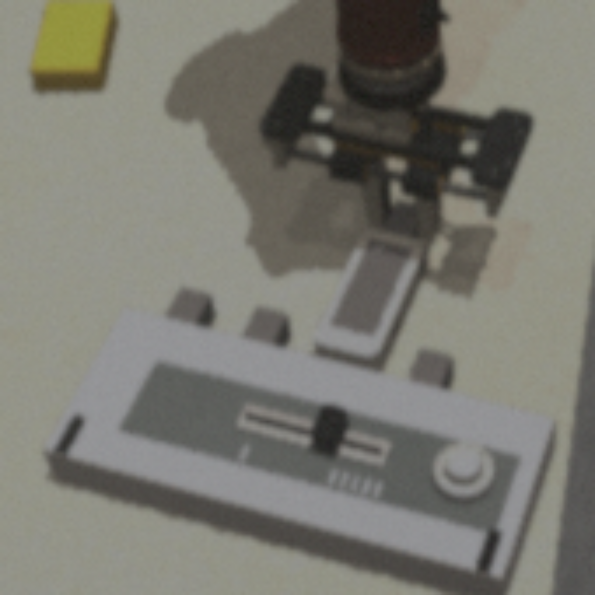

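```bash
python3 -m inch '[[[1,-0.16,-0.1,0,0.1],[2.5,-0.39,-0.1,0,0.1],[4,-0.63,-0.1,0,0.1],[5.5,-0.86,-0.1,0,0.1],[7,-1.1,-0.1,0,0.1],[8.5,-1.33,-0.1,0,0.1],[10,-1.57,-0.1,0,0.1],[11.5,-1.8,-0.1,0,0.1],[11.5,-1.8,-0.1,0,0.1]]]'; python3 -c "
from h import *
s=st();print(tobay(3,s['tcp_pos'][:2]*1000))"; python3 -m inch '[[[0.6,-0.1,0,0,0.1],[1.2,-0.19,0,0,0.1],[1.5,-0.24,0,0,0.1],[1.8,-0.28,0,0,0.1],[2,-0.31,0,0,0.1],[2,-0.31,0,0,0.1]]]';python3 -c "
from h import *
s=st();print(tobay(3,s['tcp_pos'][:2]*1000))"
```

```text
t: 25.82
tcp_pos: [0.5938, -0.1284, 0.0103]
eef_rot: [-2.387, -2.041, 0.002]
force: [-0.3, -0.6, 6.4]
gripper_width: 0.0255
t25.82 tcp [ 593.8 -128.4   10.3] yaw -8.94 w 25.5 F [-0.3 -0.6  6.4]
[-30.91291256  -0.77592089]
t: 26.32
tcp_pos: [0.6074, -0.1308, 0.0102]
eef_rot: [-2.381, -2.036, 0.017]
force: [-8.5, 1.2, 12.1]
gripper_width: 0.0255
t26.32 tcp [ 607.4 -130.8   10.2] yaw -8.95 w 25.5 F [-8.5  1.2 12.1]
[-17.18156063  -1.05739714]
```

```bash
python3 -m inch '[[[-0.6,0.1,0,0,0.4],[-0.6,0.1,0,0,0.42],[-0.6,0.1,4,0,0.42],[-0.6,0.1,8,0,0.42],[-0.6,2,12,0,0.5],[-0.6,6,15,4,0.5],[-0.6,10,15,8,0.5],[-0.6,14,15,12,0.5],[-0.6,18,15,17,0.5],[-0.6,22,15,22,0.5],[-0.6,26,15,27,0.5],[-0.6,30,15,32,0.5]]]'; python3 -m inch '[[[0.5,4,0,2,0.55],[0.5,8,0,2,0.55],[0.5,10,0,2,0.55],[0.5,10,0,2,0.55],[0.5,10,0,2,0.55]]]';python3 -c "
from h import *
st();save('wrist','w17');save('top','top4');st()"
```

```text
t: 27.32
tcp_pos: [0.6076, 0.1707, 0.1597]
eef_rot: [1.726, 2.624, 0.001]
force: [0.7, 0.2, -0.6]
gripper_width: 0.0466
t: 27.73
tcp_pos: [0.6121, 0.2703, 0.1592]
eef_rot: [-1.682, -2.653, 0.0]
force: [0.8, -0.6, 0.1]
gripper_width: 0.051
t27.73 tcp [612.1 270.3 159.2] yaw 25.25 w 51.0 F [ 0.8 -0.6  0.1]
t27.83 tcp [613.5 266.3 159.2] yaw 24.94 w 51.4 F [ 0.6 -1.  -0.4]
```

View pics/top4.png

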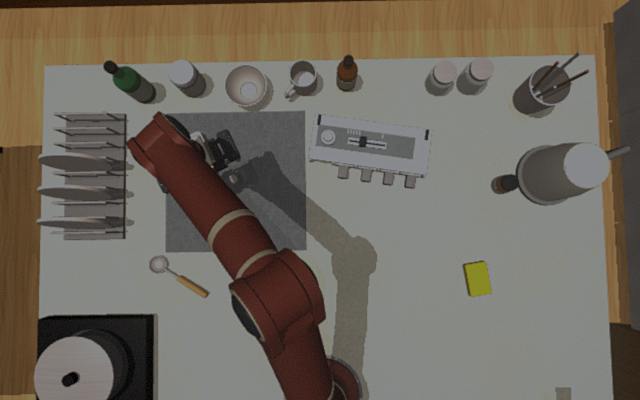

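View pics/w17.png

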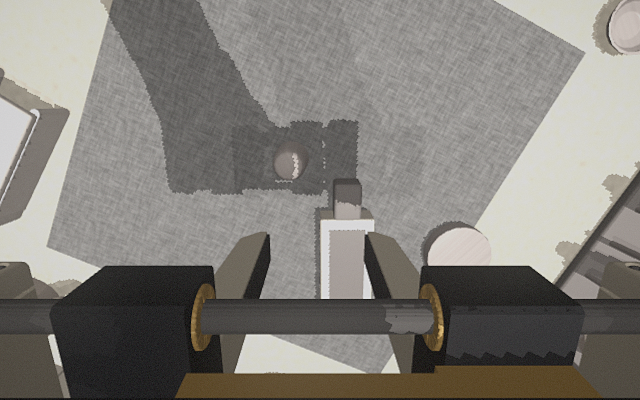

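```bash
python3 -c "
from h import *
s=dict(observe()); s['tcp_pos']=np.array([.6121,.2703,.1592]); s['eef_rot']=np.array([-1.682,-2.653,0])
c=cam('wrist',s); print(cast(c,[[347.5,181],[347,219],[348,298]],.03)*1000)
s=st(); print(np.array([613,302.5])-s['tcp_pos'][:2]*1000)"
```

```text
[[594.29771086 292.17975835  30.        ]
 [627.52695294 308.37614638  30.        ]
 [703.29163952 347.61477139  30.        ]]
t27.83 tcp [613.5 266.3 159.2] yaw 24.94 w 51.4 F [ 0.6 -1.  -0.4]
[-0.46861953 36.18883636]
```

```bash
python3 -m inch '[[[-0.2,2,0,1.2,0.55],[-0.2,3.6,-3,1.2,0.55],[-0.2,3.6,-7,1.2,0.55],[-0.2,3.6,-11,1.2,0.55],[-0.2,3.6,-12,1.2,0.55],[-0.2,3.6,-12,1.2,0.55],[-0.2,3.6,-12,1.2,0.55]]]'; python3 -c "
from h import *
st();save('wrist','w18');st()"
```

```text
t: 28.42
tcp_pos: [0.6122, 0.3032, 0.0407]
eef_rot: [1.662, 2.665, 0.001]
force: [0.7, 0.6, 1.1]
gripper_width: 0.0509
t28.42 tcp [612.2 303.2  40.7] yaw 26.10 w 50.9 F [0.7 0.6 1.1]
t28.47 tcp [612.9 304.4  42.2] yaw 26.13 w 50.9 F [-0.2 -0.3  0.9]
```

View pics/w18.png

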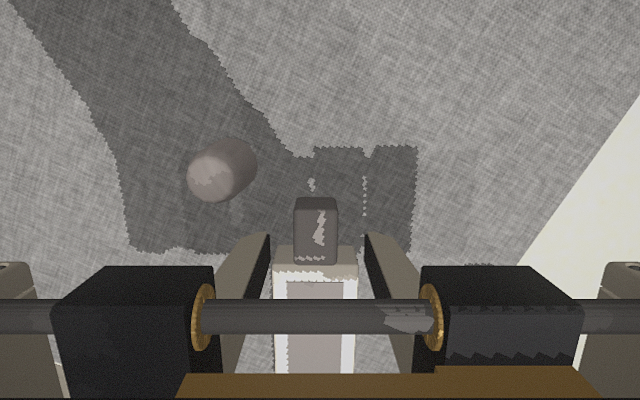

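```bash
python3 -m inch '[[[0,-0.2,-1,0.2,0.55],[0,-0.2,-3,0.2,0.55],[0,-0.2,-3,0.2,0.55],[0,-0.2,-3,0.2,0.1],[0,-0.2,-3,0.2,0.1],[0,-0.2,-3,0.2,0.1],[0,-0.2,-3,0.2,0.1],[0,-0.2,-3,0.2,0.1],[0,-0.2,-3,0.2,0.1]]]' 50; python3 -m inch '[[[0,0,0.2,0,0.1],[-1,0.4,0.2,0,0.1],[-3,1,0.2,0,0.1],[-5.5,1.5,0.2,-2,0.1],[-8,2,0.2,-5,0.1],[-10.5,2,0.2,-10,0.1],[-13,2,0.2,-15,0.1],[-15,2,0.2,-20,0.1],[-17,2,0.2,-25,0.1],[-18,2,0.2,-30,0.1],[-18,2,0.2,-35,0.1],[-18,2,0.2,-35.3,0.1]]]'; python3 -c "
from h import *
s=st();save('wrist','w19')"
```

```text
t: 29.22
tcp_pos: [0.6116, 0.3027, 0.0109]
eef_rot: [1.654, 2.67, 0.002]
force: [0.0, -1.5, 3.4]
gripper_width: 0.0255
t: 30.22
tcp_pos: [0.4286, 0.3231, 0.0119]
eef_rot: [-2.385, -2.044, 0.002]
force: [-0.1, -0.2, -1.9]
gripper_width: 0.0253
t30.22 tcp [428.6 323.1  11.9] yaw -8.81 w 25.3 F [-0.1 -0.2 -1.9]
```

View pics/w19.png

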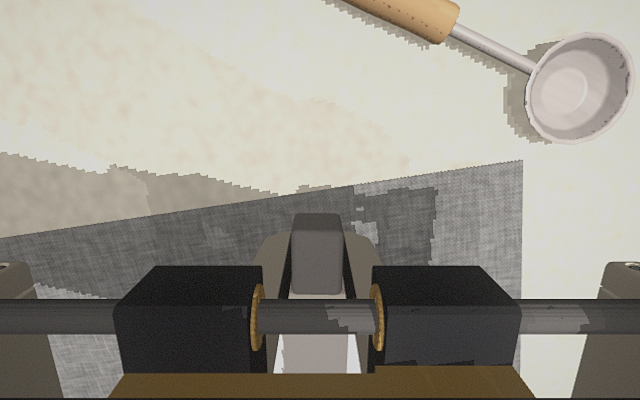

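```bash
python3 -m inch '[[[0,-1,-0.1,0,0.1],[0,-3,-0.1,0,0.1],[0,-6,-0.1,0,0.1],[0,-9,-0.1,0,0.1],[0.3,-12,-0.1,0,0.1],[0.6,-15,-0.1,0,0.1],[1,-18,-0.1,0,0.1],[1.5,-21,-0.1,0,0.1],[2,-24,-0.1,0,0.1],[2.5,-27,-0.1,0,0.1],[2.7,-29,-0.1,0,0.1],[2.7,-30.3,-0.1,0,0.1]]]'; python3 -m inch '[[[0,0,0,0,0.1],[0,0,0,0,0.1]]]'; python3 -c "
from h import *
s=st();print(tobay(1,s['tcp_pos'][:2]*1000));save('scene','s7');s=st();print(tobay(1,s['tcp_pos'][:2]*1000))"
```

```text
t: 31.27
tcp_pos: [0.4586, 0.0156, 0.0108]
eef_rot: [2.389, 2.038, 0.001]
force: [-0.0, 0.8, -0.9]
gripper_width: 0.0253
t: 31.43
tcp_pos: [0.458, 0.0179, 0.0108]
eef_rot: [2.389, 2.039, -0.0]
force: [-0.5, -1.1, 0.5]
gripper_width: 0.0253
t31.43 tcp [458.   17.9  10.8] yaw -9.03 w 25.3 F [-0.5 -1.1  0.5]
[-187.87957717   -5.46280417]
t31.48 tcp [457.9  19.1  10.8] yaw -8.90 w 25.6 F [ 0.1 -0.3  0.4]
[-188.14844842   -4.29491029]
```

View pics/s7.png

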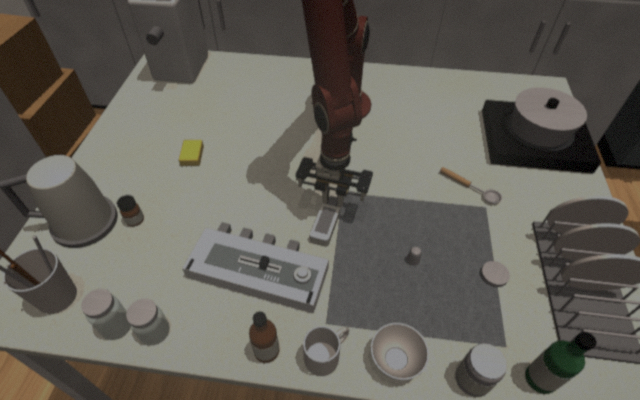

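```bash
python3 -m inch '[[[0.1,0.4,0,0,0.1],[1,0.26,0,0,0.1],[2,0.11,0,0,0.1],[3,-0.05,0,0,0.1],[4,-0.21,0,0,0.1],[4,-0.21,0,0,0.1],[4,-0.21,0,0,0.1]]]'; python3 -c "
from h import *
s=st();print(tobay(1,s['tcp_pos'][:2]*1000));save('scene','s8')
cv2.imwrite('pics/c9.png',cv2.resize(cv2.imread('pics/s8.png')[140:310,170:340],None,fx=3.5,fy=3.5))"
```

```text
t: 32.07
tcp_pos: [0.4993, 0.0192, 0.0109]
eef_rot: [2.383, 2.046, 0.005]
force: [2.1, -0.3, 0.2]
gripper_width: 0.0253
t32.07 tcp [499.3  19.2  10.9] yaw -8.70 w 25.3 F [ 2.1 -0.3  0.2]
[-147.21311921    2.27194662]
```

View pics/c9.png

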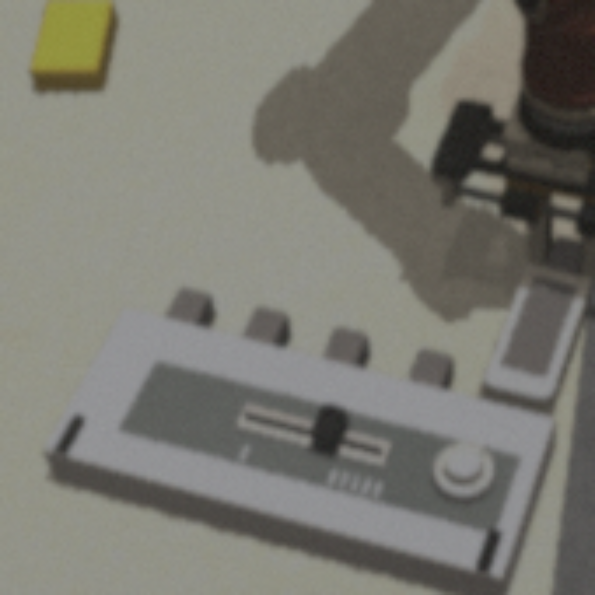

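```bash
python3 -m inch '[[[0.2,-0.23,0,-0.2,0.1],[1,-0.36,0,-0.2,0.1],[2.5,-0.59,0,-0.2,0.1],[4,-0.83,-0.1,-0.2,0.1],[5.5,-1.06,-0.1,-0.2,0.1],[7,-1.3,-0.1,-0.2,0.1],[8.5,-1.53,-0.1,-0.2,0.1],[10,-1.77,-0.1,-0.2,0.1],[11.5,-2,-0.1,-0.2,0.1],[11.5,-2,-0.1,-0.2,0.1]]]'; python3 -c "
from h import *
s=st();print(tobay(1,s['tcp_pos'][:2]*1000))"
```

```text
t: 32.95
tcp_pos: [0.6137, -0.0028, 0.0105]
eef_rot: [-2.39, -2.038, 0.001]
force: [0.2, 0.3, 6.2]
gripper_width: 0.0257
t32.95 tcp [613.7  -2.8  10.5] yaw -9.10 w 25.7 F [0.2 0.3 6.2]
[-30.88145461  -1.62790934]
```

```bash
python3 -m inch '[[[0.6,-0.1,0,0,0.1],[1.2,-0.19,0,0,0.1],[1.5,-0.24,0,0,0.1],[1.8,-0.28,0,0,0.1],[2,-0.31,0,0,0.1],[2,-0.31,0,0,0.1]]]';python3 -c "
from h import *
s=st();print(tobay(1,s['tcp_pos'][:2]*1000))"
python3 -m inch '[[[-0.6,0.1,0,0,0.4],[-0.6,0.1,0,0,0.42],[-0.6,0.1,4,0,0.42],[-0.6,0.1,8,0,0.42],[-0.6,-2,12,0,0.5],[-0.6,-6,16,0,0.5],[-0.6,-10,20,0,0.5],[-0.6,-13,22,0,0.5],[-0.6,-13,22,0,0.5],[-0.6,-13,22,0,0.5],[-0.6,-13,22,0,0.5]]]'; python3 -c "
from h import *
import pickle
s=st();im=save('wrist','w20');pickle.dump(s,open('w20.pkl','wb')); cv2.imwrite('pics/c10.png',cv2.resize(im[110:260,150:480],None,fx=2.4,fy=2.4,interpolation=cv2.INTER_CUBIC));st()"
```

```text
t: 33.45
tcp_pos: [0.6282, -0.005, 0.0105]
eef_rot: [-2.385, -2.036, 0.013]
force: [-8.6, 1.5, 12.0]
gripper_width: 0.0256
t33.45 tcp [628.2  -5.   10.5] yaw -9.03 w 25.6 F [-8.6  1.5 12. ]
[-16.15517169  -1.5405277 ]
t: 34.37
tcp_pos: [0.6271, -0.1379, 0.2302]
eef_rot: [2.393, 2.033, 0.001]
force: [0.6, 0.9, 0.2]
gripper_width: 0.0465
t34.37 tcp [ 627.1 -137.9  230.2] yaw -9.29 w 46.5 F [0.6 0.9 0.2]
t34.42 tcp [ 626.5 -135.5  229. ] yaw -9.09 w 46.1 F [0.2 1.8 0.3]
```

View pics/c10.png

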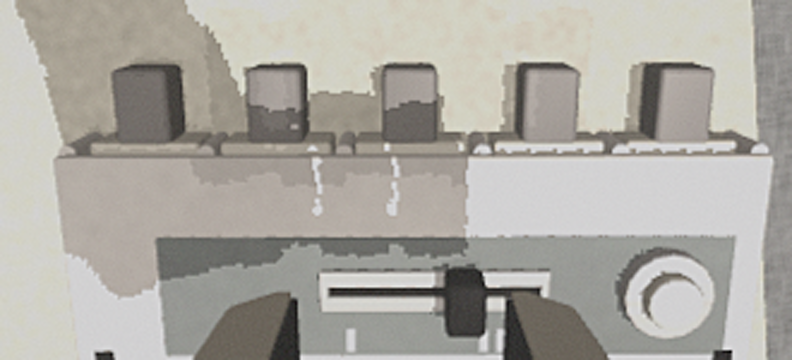

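```bash
python3 -c "
from h import *
import pickle
c=cam('wrist',pickle.load(open('w20.pkl','rb')))
f=lambda q,z:print(z,(cast(c,[[150+a/2.4,110+b/2.4] for a,b in q],z)[:,:2]*1000).round(1).tolist())
f([(446,337),(486,337)],.072); f([(446,267),(486,267)],.048);f([(446,267),(486,267)],.072)
f([(320,292),(548,292)],.046)
f([(668,292)],.06)
ct=cam('top'); im=cv2.imread('pics/top0.png')
print(cast(ct,[[362.9,141.75]],.065)*1000, cast(ct,[[300+160/5.7,105+183/5.7]],.06)*1000)
s=st()"
```

```text
0.072 [[706.4, -131.3], [709.3, -113.6]]
0.048 [[682.5, -126.4], [685.5, -108.0]]
0.072 [[673.6, -126.4], [676.3, -109.3]]
0.046 [[686.2, -187.2], [703.5, -80.6]]
0.06 [[706.2, -28.6]]
[[ 692.72589524 -120.72041821   65.        ]] [[708.33083859 -26.57027577  60.        ]]
t34.42 tcp [ 626.5 -135.5  229. ] yaw -9.09 w 46.1 F [0.2 1.8 0.3]
```

```bash
python3 -m inch '[[[3,-1.2,0,0,0],[6,-2.4,0,0,0],[6,-2.4,-3,0,0],[6,-2.4,-7,0,0],[6,-2.4,-11,0,0],[6,-2.4,-14,0,0],[6,-2.4,-15,0,0],[6,-2.4,-15,0,0],[6,-2.4,-15,0,0]]]'; python3 -c "
from h import *
s=st();save('wrist','w21');save('scene','s9');s=st()
cv2.imwrite('pics/c11.png',cv2.resize(cv2.imread('pics/s9.png')[180:310,170:340],None,fx=4,fy=4))"
```

```text
t: 35.17
tcp_pos: [0.6875, -0.1581, 0.08]
eef_rot: [-2.387, -2.041, -0.001]
force: [0.7, 0.2, 1.3]
gripper_width: 0.0006
t35.17 tcp [ 687.5 -158.1   80. ] yaw -8.95 w 0.6 F [0.7 0.2 1.3]
t35.27 tcp [ 688.9 -159.    82.5] yaw -9.02 w 0.4 F [ 0.5 -0.5  0.6]
```

View pics/c11.png

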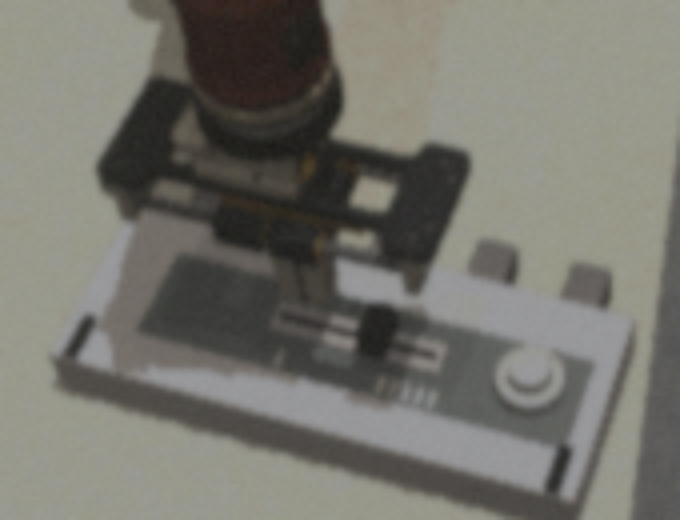

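View pics/w21.png

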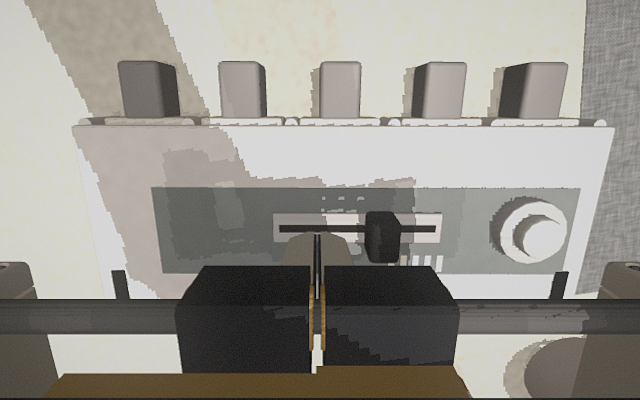

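```bash
python3 -m inch '[[[0.3,0,-1.5,0,0],[0.3,0,-2.7,0,0],[0.3,0,-2.7,0,0],[0.3,0,-2.7,0,0],[0.4,0.8,-2.7,0,0],[0.6,1.6,-2.7,0,0],[0.7,2.4,-2.7,0,0],[0.8,3.2,-2.7,0,0],[0.8,3.2,-2.7,0,0]]]'; python3 -c "
from h import *
s=st();save('scene','s10');s=st()
cv2.imwrite('pics/c12.png',cv2.resize(cv2.imread('pics/s10.png')[180:310,170:340],None,fx=4,fy=4))"
```

```text
t: 36.02
tcp_pos: [0.6958, -0.1243, 0.0534]
eef_rot: [-2.386, -2.043, -0.004]
force: [0.0, 0.6, -0.7]
gripper_width: 0.0005
t36.02 tcp [ 695.8 -124.3   53.4] yaw -8.87 w 0.5 F [ 0.   0.6 -0.7]
t36.07 tcp [ 695.4 -125.2   53.3] yaw -8.91 w 0.8 F [-0.3 -0.1  0.1]
```

View pics/c12.png

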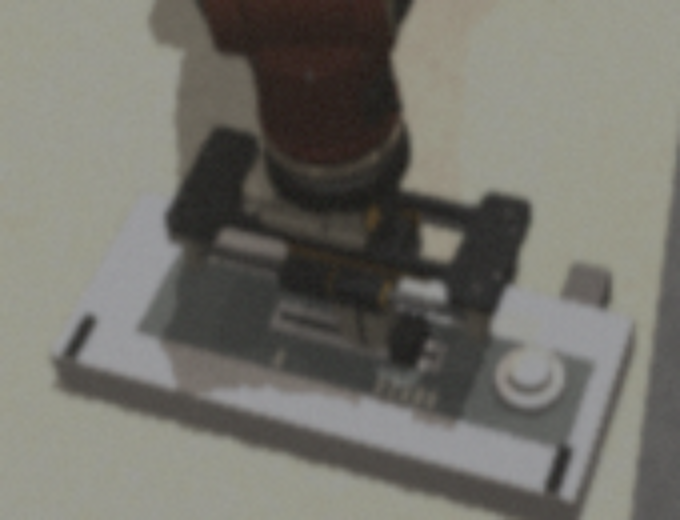

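Slider is moving with the fingers (grip at crop 405,340). Continue to the stop.

```bash
python3 -m inch '[[[0.1,0.5,0,0,0],[0.15,1,0,0,0],[0.2,1.4,0,0,0],[0.2,1.4,0,0,0]]]'; for i in 1 2 3; do python3 -m inch '[[[0.04,0.25,0,0,0],[0.04,0.25,0,0,0]]]' | egrep 'tcp|force'; done; python3 -c "
from h import *
save('scene','s11');s=st()
cv2.imwrite('pics/c13.png',cv2.resize(cv2.imread('pics/s11.png')[180:310,170:340],None,fx=4,fy=4))"
```

```text
t: 36.4
tcp_pos: [0.6967, -0.1175, 0.053]
eef_rot: [2.388, 2.034, -0.007]
force: [-1.0, -5.2, 0.8]
gripper_width: 0.0005
tcp_pos: [0.6967, -0.1175, 0.0531]
force: [-1.5, -6.6, 2.2]
tcp_pos: [0.6967, -0.1174, 0.0531]
force: [-1.6, -9.9, 3.5]
tcp_pos: [0.6967, -0.1174, 0.0532]
force: [-1.8, -12.8, 3.7]
t36.95 tcp [ 696.7 -117.3   53.2] yaw -9.39 w 0.5 F [ -2.7 -12.    3.8]
```

View pics/c13.png

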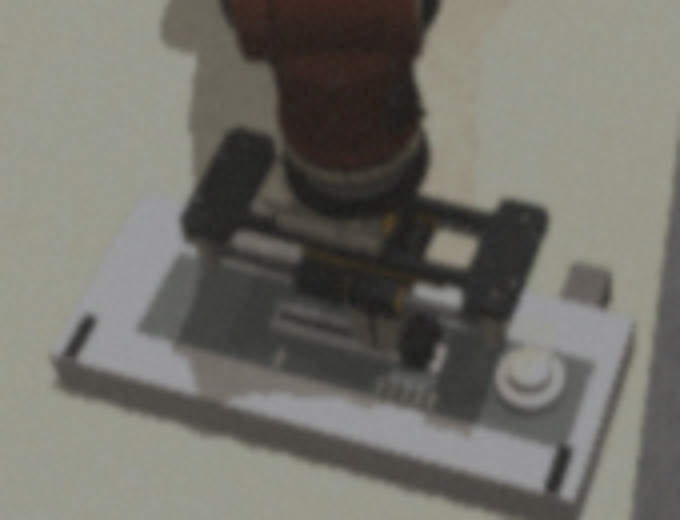

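```bash
python3 -m inch '[[[-0.2,-1.5,0,0,0],[-0.2,-2,0,0,0],[-0.2,-2,3,0,0],[-0.2,-2,6,0,0],[-2,0,10,0,0],[-4,0,12,0,0],[-7,0,14,0,0],[-7,0,14,0,0],[-7,0,14,0,0]]]'; python3 -c "
from h import *
import pickle
s=st();im=save('wrist','w22');pickle.dump(s,open('w22.pkl','wb')); cv2.imwrite('pics/c14.png',cv2.resize(im[80:280,130:500],None,fx=2.1,fy=2.1,interpolation=cv2.INTER_CUBIC));st();save('top','top5')"
```

```text
t: 37.7
tcp_pos: [0.6281, -0.1051, 0.1947]
eef_rot: [2.388, 2.04, 0.004]
force: [0.3, -0.1, 0.1]
gripper_width: 0.0005
t37.70 tcp [ 628.1 -105.1  194.7] yaw -8.99 w 0.5 F [ 0.3 -0.1  0.1]
t37.75 tcp [ 628.3 -105.5  193.2] yaw -9.02 w 0.6 F [-0.2 -0.  -0.8]
```

View pics/c14.png

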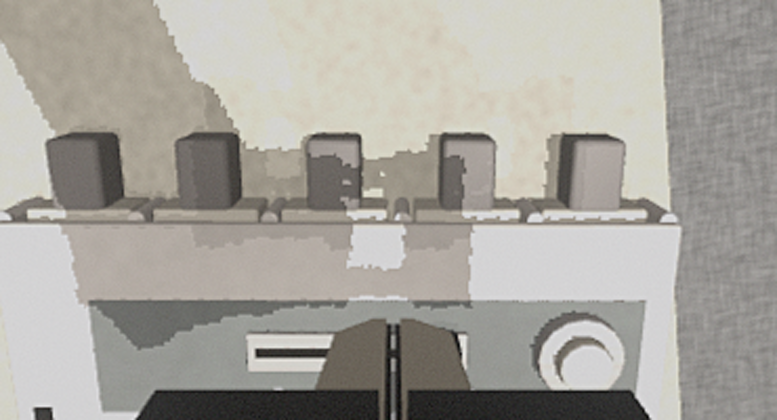

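```bash
python3 -c "
from h import *
import pickle
c=cam('wrist',pickle.load(open('w22.pkl','rb')))
print(cast(c,[[409,253.8]],.066)*1000)
ct=cam('top'); im=cv2.imread('pics/top5.png'); 
print(cast(ct,[[300+160/5.7,105+183/5.7]],.066)*1000)
cv2.imwrite('pics/c15.png',cv2.resize(cv2.convertScaleAbs(im[105:195,300:440],alpha=1.8),None,fx=5.7,fy=5.7,interpolation=cv2.INTER_CUBIC))
s=st()"
```

```text
[[708.32899672 -27.31586253  66.        ]]
[[707.04239883 -26.55221532  66.        ]]
t37.80 tcp [ 628.4 -105.8  192.2] yaw -9.04 w 0.7 F [ 0.3 -0.3 -0.5]
```

View pics/c15.png

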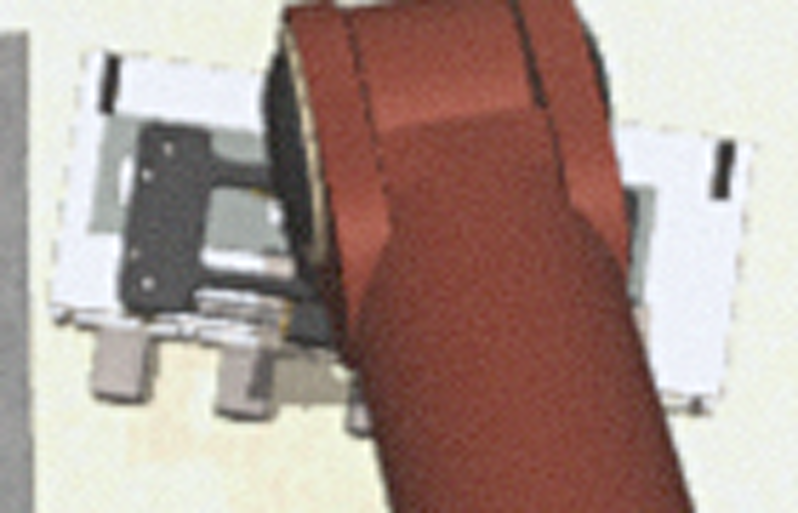

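```bash
python3 -m inch '[[[2.5,2.5,0,0,0],[5,5,0,0,0],[7.9,7.9,0,0,0],[7.9,7.9,-3,0,0],[7.9,7.9,-7,0,0],[7.9,7.9,-10,0,0],[7.9,7.9,-10.5,0,0],[7.9,7.9,-10.5,0,0],[7.9,7.9,-10.5,0,0],[7.9,7.9,-10.5,0,0]]]'; python3 -c "
from h import *
import pickle
s=st();im=save('wrist','w23');pickle.dump(s,open('w23.pkl','wb'));st();st()"
```

```text
t: 38.63
tcp_pos: [0.7091, -0.0269, 0.0901]
eef_rot: [2.389, 2.037, 0.006]
force: [-1.1, -0.3, 0.1]
gripper_width: 0.0008
t38.63 tcp [709.1 -26.9  90.1] yaw -9.09 w 0.8 F [-1.1 -0.3  0.1]
t38.68 tcp [709.1 -27.   90.5] yaw -9.09 w 0.4 F [-0.8 -0.5  0.3]
t38.68 tcp [709.1 -27.   90.5] yaw -9.09 w 0.4 F [-0.8 -0.5  0.3]
```

View pics/w23.png

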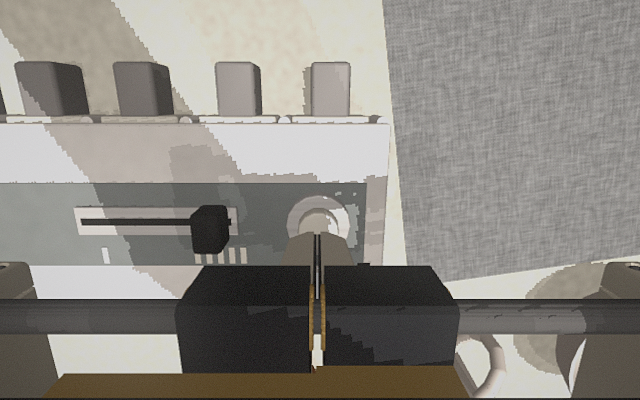

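```bash
python3 -c "
from h import *
import pickle
c=cam('wrist',pickle.load(open('w23.pkl','rb')))
f=lambda n,q,z:print(n,[tobay(3,p[:2]*1000).round(1).tolist() for p in cast(c,q,z)])
f('near face bottom',[[190,206],[230,206]],.072); f('far top',[[194,253],[228,253]],.072)
f('plate',[[74,222],[237,222]],.045); f('line',[[80,222],[231,222]],.045)
f('bars',[[106,255],[231,255]],.044)
"
```

```text
near face bottom [[49.8, 42.3], [49.9, 65.7]]
far top [[80.0, 41.5], [80.0, 62.3]]
plate [[69.7, -48.7], [70.0, 62.2]]
line [[69.7, -44.6], [70.0, 58.1]]
bars [[94.9, -32.0], [95.1, 56.0]]
```

```bash
python3 -m inch '[[[-0.1,0,-1,0,0],[-0.1,0,-2,0,0],[-0.1,0,-2.2,0,0],[-0.1,0,-2.2,0,0]]]'|egrep 'tcp|force'; for i in 1 2 3 4 ; do python3 -m inch '[[[0,0,-0.2,0,0],[0,0,-0.2,0,0]]]' | egrep 'tcp|force'; done
```

```text
tcp_pos: [0.7055, -0.0276, 0.0651]
force: [-0.8, -0.5, 2.3]
tcp_pos: [0.7058, -0.0275, 0.0639]
force: [-1.9, -0.6, 2.6]
tcp_pos: [0.7059, -0.0275, 0.0619]
force: [-1.9, -0.9, 3.7]
tcp_pos: [0.706, -0.0275, 0.0605]
force: [-3.5, -1.7, 5.2]
tcp_pos: [0.706, -0.0274, 0.0603]
force: [-6.4, -1.1, 13.0]
```

```bash
python3 -m inch '[[[0,0,-0.2,0,0],[0,0,-0.2,0,0]]]' | egrep 'tcp|force'; python3 -m inch '[[[0,0,2,0,0],[0,0,5,0,0],[0,0,9,0,0],[-3,0,13,0,0],[-7,-2,17,0,0],[-11,-4,20,0,0],[-15,-6,20,0,0],[-19,-6,20,0,0],[-23,-6,20,0,0],[-23,-6,20,0,0],[-23,-6,20,0,0],[-23,-6,20,0,0]]]'; python3 -c "
from h import *
st();save('scene','s12');im=save('top','top6');save('wrist','w24')
cv2.imwrite('pics/c16.png',cv2.resize(cv2.convertScaleAbs(im[105:195,300:440],alpha=1.8),None,fx=5.7,fy=5.7,interpolation=cv2.INTER_CUBIC))"
```

```text
tcp_pos: [0.706, -0.0275, 0.0602]
force: [-7.8, -1.3, 19.6]
t: 40.85
tcp_pos: [0.4756, -0.0878, 0.2562]
eef_rot: [2.39, 2.037, 0.001]
force: [1.1, -0.2, 1.2]
gripper_width: 0.0005
t40.85 tcp [475.6 -87.8 256.2] yaw -9.12 w 0.5 F [ 1.1 -0.2  1.2]
```

View pics/c16.png

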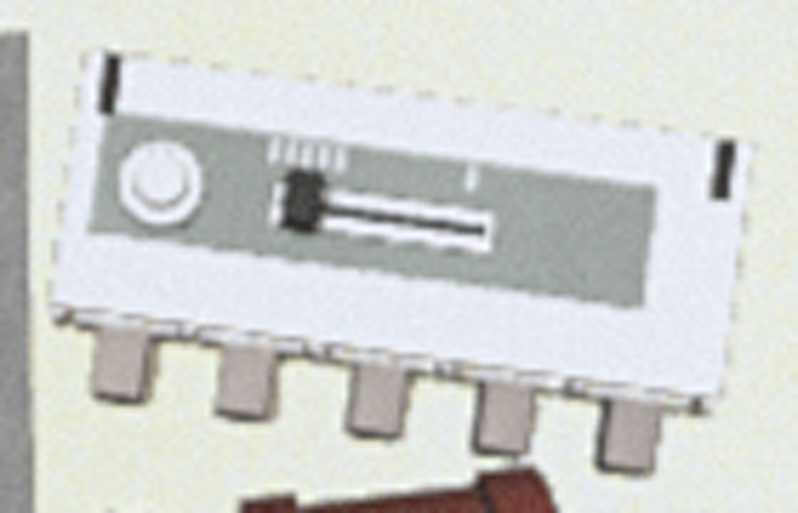

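View pics/s12.png

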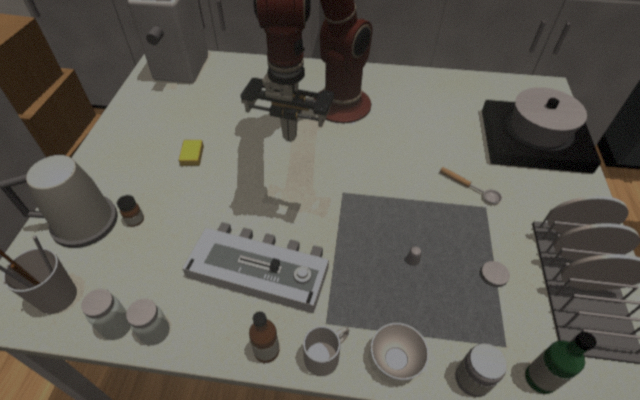

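View pics/w24.png

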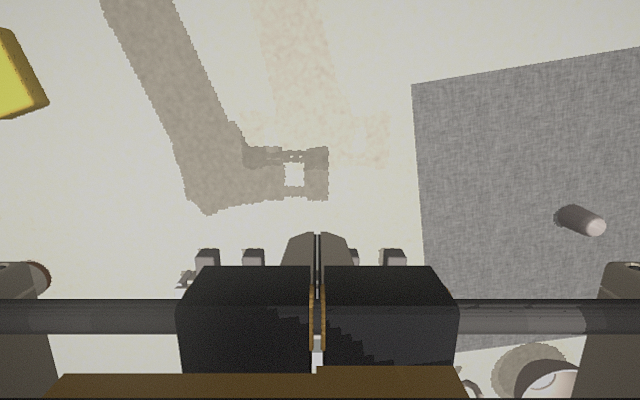

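```bash
python3 -c "
from station import sign_off
print(sign_off())"
```

```text
the job is handed in; nothing more can be done
None
```

The job is done and handed in, at about 41 s of the 210 s allowed; the hand-in reported no verdict.

- **Cassettes:** I pushed the half-out one home in bay 2. The four loose ones I gripped by the handle and slid along the counter, nose first, into bays 5, 4, 3 and 1. Each was pushed until it stopped dead at roughly 7–13 N.
- **Timer and button:** All five bays are filled, so I pushed the slider to its five-bar (left) end, where it stopped firmly at about 12 N. I then pressed the start button about 6 mm, to a hard stop, and released it.

**Last checks**
- The final top and scene pictures show five handles in an even line and the slider at the five-bar end. The shaker, jar lid, spice jar and sponge look unmoved, and the arm is clear of everything.
- **Home depth:** Against my first estimate of the front edge, the cassette in bay 2 looked about 3–4 mm short. A second push did not move it, and its body lined up with the rounded wall ends. I took the error to be in my estimate and corrected it.
- **Bay 5:** While gripped, the bay 5 cassette read about 2 mm off the bay centre, which is within the play and well inside the 7 mm limit.
- **Slider:** Its image position read a few millimetres past its expected end, so I relied on the firm stop and the final top view.
- **Button back up:** I could only judge this from the pictures, by eye.

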